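Index a rotary rework stage and lock it with its drop pawl

ROBOT

A 6-joint arm with a two-finger parallel gripper is mounted at the origin on a cart in front of the work surface, level with it; the furniture and walls round the work are solid. World frame = base frame: x ahead of the robot, y to its left, z up, the work surface at z = 0. Lengths are in m, angles in rad, forces in N, time in s.
With the tool pointing down it reaches from about 0.275 to 0.975 m from the base axis. Payload 8.4 kg.
Tool frame: the origin (TCP) lies on the centre line of the jaws, within the pads' length; the fingertips stand 11 mm ahead of it and the grasp point (between the pads) lies 8 mm behind it; z points along the fingers, x is the direction in which the jaws open and shut, and the axes are right-handed (so a half turn about z gives the same grasp; the last joint's range is limited). The gripper opens to 92 mm and grips with 3 to 60 N. Pads are 20 mm wide; open, the fingers measure 128 mm over their backs; the gripper's body (75 mm by 189 mm) begins 69 mm behind the grasp point.
Start: joints at [1.348, 0.353, 1.633, -0, 1.155, -0.002], TCP at [0.137, 0.61, 0.226] pointing down, gripper open.
Joint ranges: [-2.63, 2.63], [-0.92, 2.1], [0.06, 2.66], [-1.3, 4.44], [0, 2.69], [-3.02, 3.02]. Speed limits (rad/s): [2.22, 2.22, 2.79, 3.14, 3.14, 3.14].

INTERFACE

Orientations are given as a unit quaternion [w, x, y, z].
In Python, from rig import * gives the robot as it stands.
- The arm moves only by the tool play_rows, never from a script. Its arguments are lists of equal length, an entry for each row: "hand": the opening, from 0 (shut) to 1 (fully open); "translation": the shift along the tool's x, y, z in mm, a list of three; "dr": the turn, a rotation vector about the tool's x, y, z in degrees, a list of three. A call has exactly 5 rows; each row shifts and turns the pose as measured when the row begins, along the tool's axes as they then stand; what a row does not reach is not made up. A row lasts 1/8 s, in which the tool goes at most 62.5 mm and 10.7 degrees, less where a joint would pass 70% of its speed; a pose out of reach is approached as far as the arm can. A call with a gripper value outside its range is refused whole. The fingers move at their own pace and stop on an object; "grip_force" is the grip in N (left out, the last holds). Time passes only in rows, so rows that do not move let the fingers close, or fill a call up. It gives the time, the measured TCP pose, the force and the opening at its end, in the units of the state.
- observe(): the state, without advancing time (a new reading comes with each control period).
- get_image(name): name is "scene" or "side" or "wrist"; returns a dict with "image" (480x640x3 uint8, red, green, blue), "camera_matrix" (3x3 intrinsics, pixels), "xyz" and "rotation" of the camera in the world; the wrist camera has in their place "T_tool_cam" (4x4, takes a point from camera to tool coordinates, whose origin is the TCP and whose axes are the tool frame's). Camera axes: x right, y up, looking along -z (the intrinsics and any distortion apply to the point x, -y, -z); pixel columns grow to the right and rows downward; lengths in m; the calibration is good to about 2 mm. The wrist camera is an equidistant fisheye: a pixel r from the principal point sees the ray r / f radians off the axis. A picture is of the moment at which its call begins: read the wrist's pose just before it. There is no depth.
- finish_job(): hands the job in, once; it reports no verdict.
The state is a dict: "t": time; "q": joint angles; "joint_velocities": joint speeds; "effort": joint torques, N m; "eef_pos": TCP position; "tcp_rot": TCP orientation; "contact_force": force on the tool from outside, world axes, zero at the start; "ft_torque": the same for the moment, N m; "grip_width": finger opening in m.
Only numpy, scipy, OpenCV 4.12 (cv2) and the standard library are available. Lean on these libraries where they do the work, as an engineer would, in place of code of your own. Each camera call takes 0.05 s, during which the arm holds its last target.

TASK

Gently turn the rotary stage by its upright posts until the pad that carries the brown pin block is at the pawl, then tip the parked pawl over and work the table until the pawl's tooth drops fully home in that pad's rim slot, so that the stage is locked. Do not shove hard against the table, keep the block, the white tin and the tape roll on their pads, and leave the bottle and cutters beside the stage alone.

Things in the scene. Friction and masses are not known exactly. Their poses are not given: they have to be found in the camera images.
- stage: Fixed dark steel pedestal foot of the rotary stage, origin on the bench under the vertical spindle axis; its +x axis points radially from the spindle to the pawl, z up. A flat arm 56 mm wide runs out to 220 mm from the axis; the pawl bracket on it is 46 mm wide and 136 mm high. Where the stage stands and faces changes from run to run.
- spindle_top (a point): Point on the spindle axis at the table's top face (106 mm above the bench). The table is a grey painted disc, 250 mm across and 12 mm thick, that turns without limit either way and stays where it is left (friction about 0.14 N m, about 1.5 N of push at a post). A hub 40 mm across stands 16 mm proud of it.
- index_point (a point): Point fixed on the stage foot's +x axis, 125 mm from the spindle, at the height of the table's top: a slot is indexed when its slot point is here.
- slot_a (a point): Outer mouth, at the table's top face, of the rim slot that belongs to the pad with the brown block: cut through the table, 15 mm wide (tangentially), 18 mm deep radially, 125 mm from the spindle. Slots b and c are alike, so the tooth falls into any slot that passes under it while the pawl is down.
- slot_b (a point): The same point of the next slot, 120 degrees anticlockwise (from above) of slot a, at the white tin's pad.
- slot_c (a point): The same point of the third slot, 240 degrees anticlockwise of slot a, at the tape roll's pad.
- post_a (a point): Centre of the top of a fixed upright steel post on the table, 16 mm across and 50 mm high with a 22 mm collar in its lowest 4 mm, 110 mm from the spindle, 60 degrees anticlockwise of slot a. The posts are for turning the table; the one nearest the robot is the easiest to reach.
- post_b (a point): The same on the next post, 180 degrees from slot a.
- post_c (a point): The same on the third post, 300 degrees anticlockwise of slot a.
- pad_a (a point): Centre of the top of the rubber pad that carries the brown block, 70 mm from the spindle, 109 mm above the bench, on the radius of slot a. The three pads are black grippy rubber, 60 x 96 x 3 mm, long side tangential, 120 degrees apart, with a rim slot outside each one's middle and a post half-way between neighbours.
- pad_b (a point): The same of the pad with the white tin, on the radius of slot b.
- pad_c (a point): The same of the pad with the tape roll, on the radius of slot c.
- pawl (a joint): Angle of the pawl, rad: 0 = level with its tooth fully home in a slot; about 0.11 = tooth lying on the table's top face between slots; 1.85 = parked, leaning outward past upright against its stop. It falls by its own weight (0.17 kg) to whichever side of about 1.6 it leans. Light friction only; the tooth drops by itself once a slot comes under it, and then the table stops dead both ways.
- pawl_hinge (a point): Middle of the pawl's level hinge, 190 mm from the spindle along the stage's +x axis, 125 mm above the bench; the hinge line is tangential to the table.
- pawl_end (a point): Middle of the free end of the pawl, 80 mm from the hinge. The pawl is a dark steel bar 18 mm wide, 12 mm thick; its round-nosed steel tooth, 11 mm wide (2 mm play each side in a slot), is 72 mm from the hinge and reaches 27 mm below the bar's middle. Parked, the bar stands up to 202 mm above the bench and its back faces outward, away from the table.
- test_block: Brown pin test block 90 x 60 mm, 34 mm high with its pins, loose on its pad (long side tangential); origin at the centre of its underside.
- white_tin: Round white tin 50 mm across, 24 mm high, loose on its pad; origin at the centre of its underside.
- film_tape: Amber tape roll lying flat, 58 mm across, 16 mm high, loose on its pad; origin at the centre of its underside.
- amber_bottle: Bystander: small amber bottle 35 mm across, 102 mm high, standing near the stage; origin at its underside.
- blue_cutters: Bystander: blue-handled side cutters lying near the stage, 106 mm long; origin at the underside.
Mind the look-alikes: they are no part of the job. Several things have the shape of the test_block; the one meant has the colours described above. There is more than one size of the film_tape; the one meant has the size given above.

How it is judged:
By the outcome, as a careful person would: the job done as asked, in the order asked, and still so for the second after the job is handed in, with the robot touching nothing.
It also fails if it takes over 72 s, if anything falls off the work surface, if the arm or the gripper's body presses on something with over 40 N, if the wrist force passes 120 N, or if a joint passes its speed limit or range.

## Working session

There is one attempt and no reset: what is moved stays moved. The work goes in short steps, Python scripts to look and compute and a tool call to move; the robot and the scene stay as the last step left them, time stands still between calls to the robot, and variables do not carry over. Pictures are saved under pics/ and viewed, and the job is handed in when it is done.

Besides the shell and the picture viewer there is one more tool, called after ">>>" as name(argument=value, ...), one argument or row to a line, values as JSON. play_rows: Moves the arm, as the interface text tells. Its arguments: {"type":"object","properties":{"hand":{"type":"array","items":{"type":"number"}},"translation":{"type":"array","items":{"type":"array","items":{"type":"number"}}},"dr":{"type":"array","items":{"type":"array","items":{"type":"number"}}},"grip_force":{"type":"number"}},"required":["hand","translation","dr"]}

```bash
mkdir -p pics; cat > h.py <<'E'
from rig import *
import numpy as np, cv2
from scipy.spatial.transform import Rotation as R
def snap(n,f):
    d=get_image(n); cv2.imwrite('pics/'+f,cv2.cvtColor(np.asarray(d['image']),cv2.COLOR_RGB2BGR)); 
    import pickle; pickle.dump(d,open('pics/'+f+'.pkl','wb')); return d
E
python3 - <<'E'
from h import *
o=observe(); print(o)
for n in ['scene','side','wrist']:
    d=snap(n,n+'0.png'); print(n,{k:v for k,v in d.items() if k!='image'})
E
```

```text
{'t': 0.0, 'q': array([ 1.34757154e+00,  3.53639072e-01,  1.63417804e+00, -1.83125722e-05,
        1.15521125e+00, -2.40346710e-03]), 'joint_velocities': array([ 2.92543714e-05,  3.94480832e-04, -1.40503049e-03,  1.42969078e-04,
        2.24346575e-04, -3.26737114e-04]), 'effort': array([ 2.82409106e-03, -5.93853092e+01, -3.34217870e+01,  6.98583084e-02,
        2.33872019e-02, -1.25512165e-04]), 'eef_pos': array([0.13678847, 0.60932083, 0.22485058]), 'tcp_rot': array([ 4.53778035e-04,  7.80712244e-01,  6.24890292e-01, -5.56295777e-04]), 'contact_force': array([ 1.18112301,  0.60163442, -0.8158897 ]), 'ft_torque': array([0.0092603 , 0.01374422, 0.05803963]), 'grip_width': 0.09157094335359582}
scene {'camera_matrix': array([[517.47935214,   0.        , 309.06974602],
       [  0.        , 517.47935214, 240.65450373],
       [  0.        ,   0.        ,   1.        ]]), 'xyz': array([0.26639012, 0.72771158, 0.95974461]), 'rotation': array([-0.26869443, -0.09378532,  0.32314237,  0.90254453])}
side {'camera_matrix': array([[558.80081603,   0.        , 318.2871132 ],
       [  0.        , 558.80081603, 239.75392836],
       [  0.        ,   0.        ,   1.        ]]), 'xyz': array([ 0.25587909, -0.55824242,  0.75107245]), 'rotation': array([ 0.87270898,  0.42556028, -0.11419853, -0.21032398])}
wrist {'camera_matrix': array([[371.64829954,   0.        , 322.14256497],
       [  0.        , 371.64829954, 239.67374161],
       [  0.        ,   0.        ,   1.        ]]), 'T_tool_cam': array([[ 9.99999976e-01,  2.18309126e-04,  2.67194613e-05,
        -4.08374682e-06],
       [ 2.18517996e-04, -9.72400132e-01, -2.33319385e-01,
        -6.56056501e-02],
       [-2.49537433e-05,  2.33319385e-01, -9.72400156e-01,
        -1.59348686e-01],
       [ 0.00000000e+00,  0.00000000e+00,  0.00000000e+00,
         1.00000000e+00]])}
```

View pics/scene0.png

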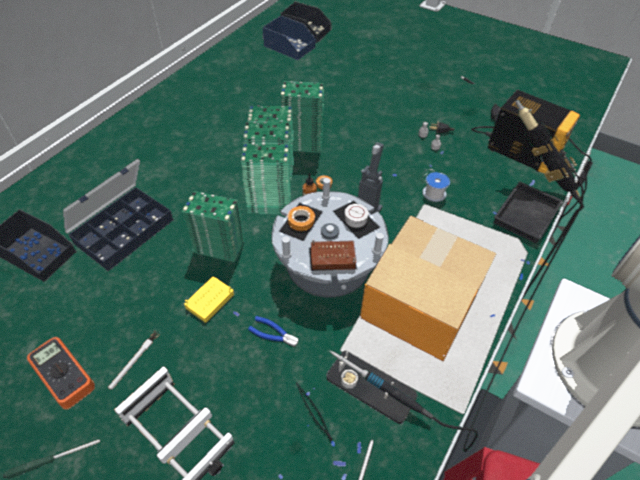

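View pics/side0.png

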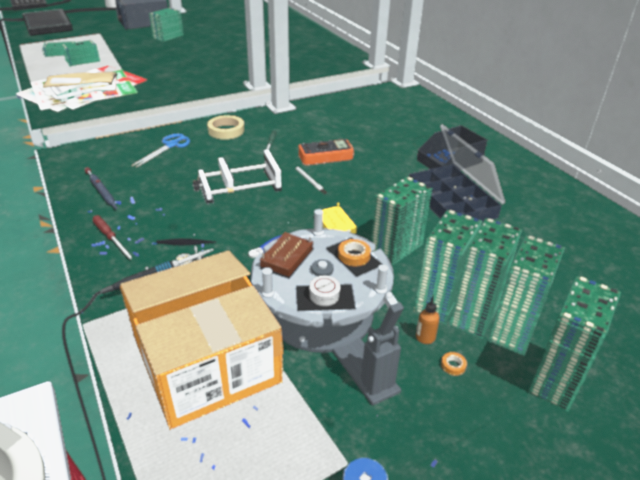

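View pics/wrist0.png

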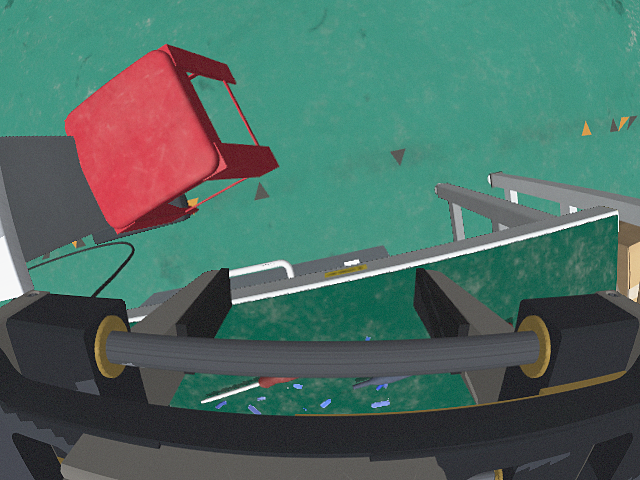

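```bash
cat >> h.py <<'E'
import pickle
def load(f): return pickle.load(open('pics/'+f+'.pkl','rb'))
def proj(d,P):
    q=d['rotation']; Rm=R.from_quat([q[1],q[2],q[3],q[0]]).as_matrix()
    c=(np.atleast_2d(P)-d['xyz'])@Rm; c=c*[1,-1,-1]; u=c@d['camera_matrix'].T; return u[:,:2]/u[:,2:]
def ray(d,uv):
    q=d['rotation']; Rm=R.from_quat([q[1],q[2],q[3],q[0]]).as_matrix()
    v=np.linalg.inv(d['camera_matrix'])@[uv[0],uv[1],1]; return Rm@(v*[1,-1,-1])
def atz(d,uv,z):
    r=ray(d,uv); return d['xyz']+r*(z-d['xyz'][2])/r[2]
def crop(f,x0,y0,x1,y1,s,out):
    im=cv2.imread('pics/'+f)[y0:y1,x0:x1]; cv2.imwrite('pics/'+out,cv2.resize(im,None,fx=s,fy=s,interpolation=cv2.INTER_CUBIC))
E
python3 - <<'E'
from h import *
crop('scene0.png',240,130,440,330,3,'c1.png')
crop('side0.png',230,200,430,410,2.85,'c2.png')
a,b=load('scene0.png'),load('side0.png')
print(atz(a,(330,229),.122),atz(b,(322,267),.122))
E
```

```text
[0.61799765 0.09918466 0.122     ] [0.61491444 0.08508862 0.122     ]
```

View pics/c1.png

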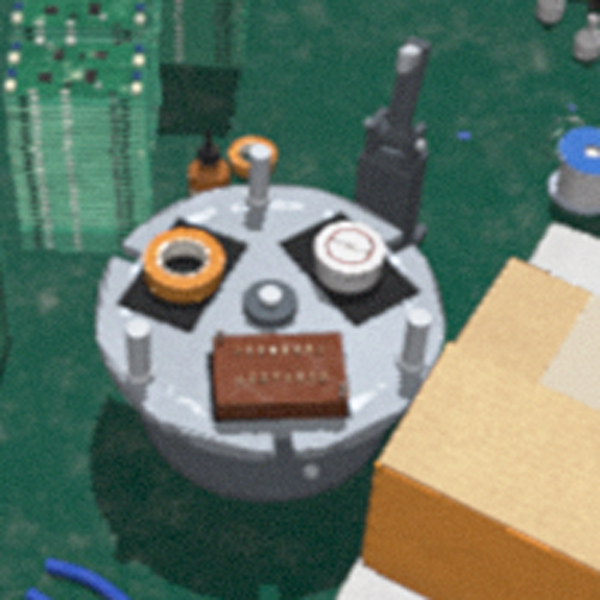

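View pics/c2.png

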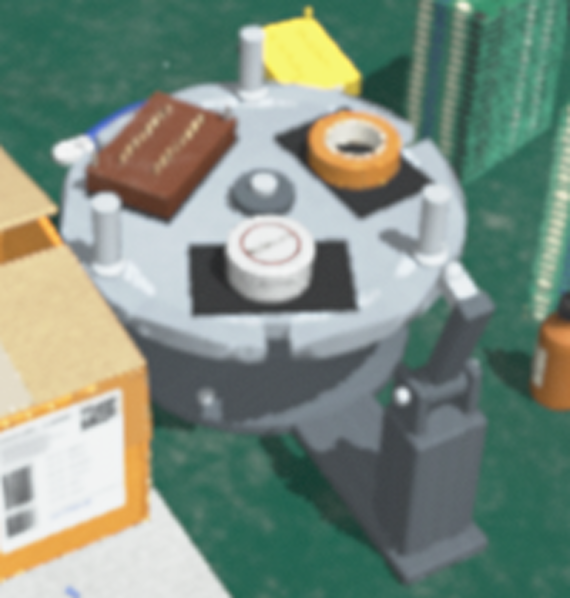

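```bash
cat >> h.py <<'E'
from scipy.optimize import least_squares
def cyl(c,r,ang,z): return np.array([c[0]+r*np.cos(ang),c[1]+r*np.sin(ang),z])
def model(p,k,pawl=1.85):
    x,y,phi,th=p; c=(x,y); D=np.pi/180
    t={'sa':(125,0,106),'sb':(125,120,106),'sc':(125,240,106),'pa':(110,60,156),'pb':(110,180,156),'pc':(110,300,156),
       'pada':(70,0,109),'padb':(70,120,109),'padc':(70,240,109)}
    if k in t: r,a,z=t[k]; return cyl(c,r/1e3,phi+a*D,z/1e3)
    if k=='hinge': return cyl(c,.19,th,.125)
    if k=='end': return cyl(c,.19-.08*np.cos(pawl),th,.125+.08*np.sin(pawl))
    if k=='top': return np.array([x,y,.106])
def fit(obs,p0,pawl=1.85,fix=None):
    f=lambda p:np.concatenate([(proj(d,model(p,k,pawl))[0]-uv) for d,k,uv in obs])
    s=least_squares(f,p0,loss='soft_l1'); return s.x,f(s.x).reshape(-1,2)
E
python3 - <<'E'
from h import *
a,b=load('scene0.png'),load('side0.png')
obs=[(a,'pa',(379.7,235.7)),(a,'pb',(326.7,180)),(a,'pc',(286,238.7)),(a,'sa',(335,278.3)),(a,'sb',(377,210)),(a,'sc',(281.7,215)),(a,'end',(377,145)),
(b,'pa',(267.2,270.2)),(b,'pb',(383.3,267.4)),(b,'pc',(318.4,211.2)),(b,'sb',(327.9,319.3)),(b,'sc',(380,249)),(b,'end',(395,301)),(b,'hinge',(384.4,338.6))]
p,r=fit(obs,[.616,.09,3.0,-.5])
print(p,np.degrees(p[2:]))
for o,q in zip(obs,r): print(o[1],q.round(1))
for k in ['sa','sb','sc','pa','pb','pc','hinge','end']: print(k,model(p,k).round(3))
print(atz(a,(312,189),0),atz(b,(428,335),.0), atz(a,(270,330),0))
E
```

```text
[ 0.62036376  0.09449039  2.19790663 -1.5494021 ] [125.93077347 -88.7742013 ]
pa [ 0.  -0.6]
pb [ 0.3 -0.3]
pc [-0.3 -0.3]
sa [-0.4  1.1]
sb [-1.1 -0.9]
sc [-2.2 -2.6]
end [ 2.3 -1.9]
pa [-0.7  0. ]
pb [-0.4 -0.2]
pc [ 0.2 -0.2]
sb [-0.5  2.1]
sc [-2.4 -2.5]
end [2.6 4.9]
hinge [-0.7 -5.2]
sa [0.547 0.196 0.106]
sb [ 0.569 -0.02   0.106]
sc [0.745 0.107 0.106]
pa [0.511 0.083 0.156]
pb [0.685 0.005 0.156]
pc [0.665 0.195 0.156]
hinge [ 0.624 -0.095  0.125]
end [ 0.625 -0.118  0.202]
[ 0.78060931 -0.08375762  0.        ] [ 0.76788548 -0.04241453  0.        ] [0.62813937 0.31478565 0.        ]
```

```bash
python3 - <<'E'
from h import *
crop('scene0.png',340,190,540,360,3.5,'c3.png')
crop('side0.png',100,230,300,430,3,'c4.png')
E
```

```text
(no output)
```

View pics/c3.png

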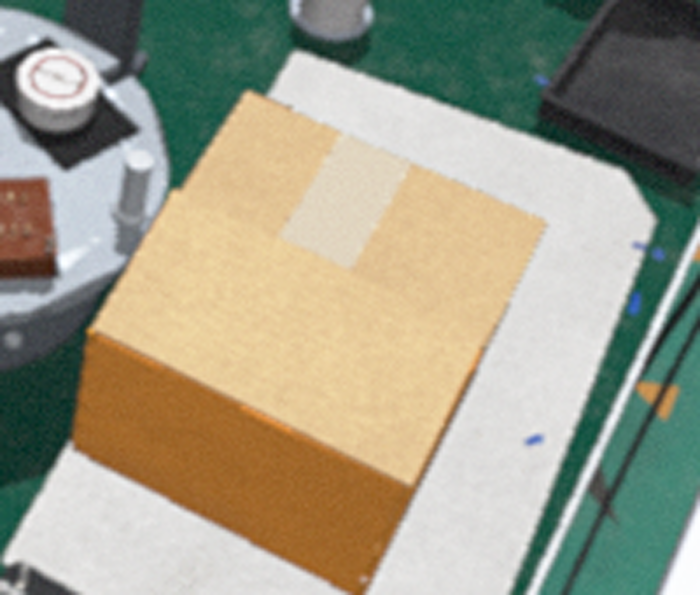

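View pics/c4.png

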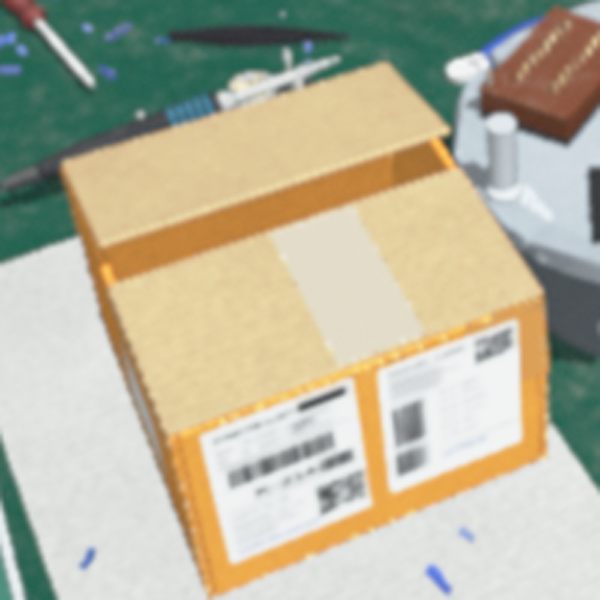

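```bash
cat >> h.py <<'E'
def tri(a,ua,b,ub):
    r1,r2=ray(a,ua),ray(b,ub); A=np.c_[r1,-r2]; s=np.linalg.lstsq(A,b['xyz']-a['xyz'],rcond=None)[0]
    P,Q=a['xyz']+r1*s[0],b['xyz']+r2*s[1]; return (P+Q)/2,np.linalg.norm(P-Q)
E
python3 - <<'E'
from h import *
a,b=load('scene0.png'),load('side0.png')
print(atz(a,(362.9,318.6),0),atz(a,(444.3,359.4),0),atz(b,(281.7,382.7),0),atz(b,(171,429),0))
print('flapA', tri(a,(339+27.5,190+332/3.5),b,(250,274.3)))
print('flapB', tri(a,(340+412/3.5,190+486/3.5),b,(100+62/3,230+165/3)), tri(a,(340+412/3.5,190+486/3.5),b,(100+103/3,230+245/3)))
print('flap far', tri(a,(366.6,284.9),b,(100+387/3,230+63/3)))
print('flap near', tri(a,(340+175/3.5,190+190/3.5),b,(250,274.3)))
print('top', tri(a,(411.4,216.3),b,(281.7,327.3)),tri(a,(340+545/3.5,190+220/3.5),b,(100+170/3,230+432/3)))
E
```

```text
[4.78373714e-01 1.83795926e-01 1.11022302e-16] [0.29416458 0.17657263 0.        ] [ 0.48738575 -0.01970458  0.        ] [ 3.01326179e-01 -2.25933442e-02 -1.11022302e-16]
flapA (array([0.50051337, 0.1578978 , 0.08732454]), np.float64(0.01701289197144921))
flapB (array([0.29490573, 0.18189262, 0.13045621]), np.float64(0.0007207071140784032)) (array([0.29982455, 0.15496116, 0.08983176]), np.float64(0.00779838314595442))
flap far (array([0.48209831, 0.18745276, 0.12997501]), np.float64(0.0030484387996200534))
flap near (array([0.4841478 , 0.08981945, 0.15201265]), np.float64(0.0013198854946347837))
top (array([ 0.48794539, -0.0212438 ,  0.13145996]), np.float64(0.0032604210678633047)) (array([ 0.29927249, -0.02386727,  0.13195572]), np.float64(0.0012174731950734816))
```

```bash
python3 - <<'E'
from h import *
import cv2
p=np.array([.62036,.09449,2.1979,-1.5494])
for n,(x0,y0,x1,y1) in {'scene0.png':(340,120,400,220),'side0.png':(320,270,420,420)}.items():
    d=load(n); s=5.5 if n[1]=='c' else 4
    im=cv2.imread('pics/'+n)[y0:y1,x0:x1]; im=cv2.resize(im,None,fx=s,fy=s,interpolation=cv2.INTER_CUBIC)
    def L(P,c):
        u=(proj(d,np.array(P))-[x0,y0]+.5)*s
        for i in range(len(u)-1): cv2.line(im,tuple(int(v) for v in u[i]),tuple(int(v) for v in u[i+1]),c,1)
    th=p[3]; e=np.array([np.cos(th),np.sin(th),0]); t=np.array([-e[1],e[0],0]); o=np.array([p[0],p[1],0]); z=np.array([0,0,1])
    ang=1.85; u=-np.cos(ang)*e+np.sin(ang)*z; n_=np.cross(t,u)
    h=o+.19*e+.125*z
    for s1 in (-1,1):
        for s2 in (-1,1):
            L([h+s1*.009*t+s2*.006*n_,h+.08*u+s1*.009*t+s2*.006*n_],(0,0,255))
        L([h+s1*.023*t,h+s1*.023*t+.08*u*0+.011*z,h-s1*.023*t+.011*z],(0,255,255))
    L([h+.08*u+a*.009*t+b*.006*n_ for a,b in((1,1),(1,-1),(-1,-1),(-1,1),(1,1))],(0,0,255))
    L([o+.1*e+.0*z,o+.22*e],(0,255,0))
    for s1 in(-1,1): L([o+.1*e+.028*s1*t,o+.22*e+.028*s1*t],(255,0,255))
    cv2.imwrite('pics/ov_'+n,im)
E
```

```text
(no output)
```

View pics/ov_scene0.png

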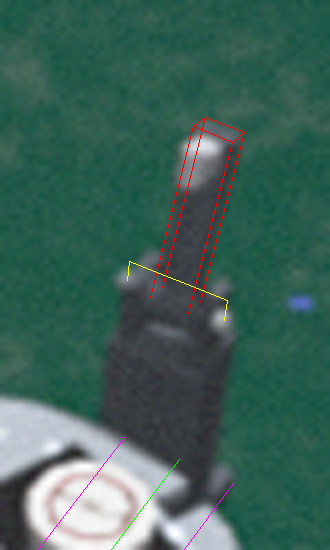

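View pics/ov_side0.png

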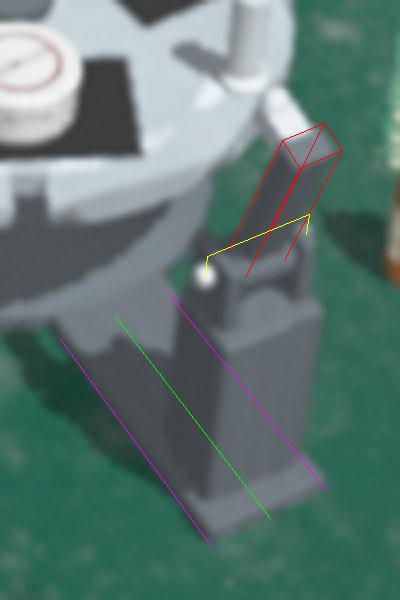

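```bash
cat >> h.py <<'E'
def pose():
    o=observe(); q=o['tcp_rot']; return o,o['eef_pos'],R.from_quat([q[1],q[2],q[3],q[0]])
def down(alpha): # tool x at world angle alpha(deg), z down
    return R.from_euler('z',alpha,degrees=True)*R.from_euler('x',180,degrees=True)
def plan(target,alpha,n,world=None,rev=False):
    o,P,Q=pose(); target=np.array(target)
    T=down(alpha); v=(Q.inv()*T).as_rotvec()
    if rev: v=v-v/np.linalg.norm(v)*2*np.pi
    for i in range(n):
        a=Q*R.from_rotvec(v*i/n); print((a.inv().apply((target-P)/n)*1e3).round(0).astype(int).tolist(), np.degrees(v/n).round(1).tolist())
    print('from',P.round(4),'alpha',np.degrees(np.arctan2(*Q.as_matrix()[1::-1,0])).round(2),'t',round(o['t'],2),'F',o['contact_force'].round(1),'w',round(o['grip_width'],4))
E
python3 - <<'E'
from h import *
plan([.511,.083,.226],-84.1,16)
E
```

```text
[-27, 30, 0] [0.0, 0.0, 10.1]
[-21, 34, 0] [0.0, 0.0, 10.1]
[-15, 37, 0] [0.0, 0.0, 10.1]
[-8, 40, 0] [0.0, 0.0, 10.1]
[-1, 40, 0] [0.0, 0.0, 10.1]
[6, 40, 0] [0.0, 0.0, 10.1]
[13, 38, 0] [0.0, 0.0, 10.1]
[19, 35, 0] [0.0, 0.0, 10.1]
[25, 31, 0] [0.0, 0.0, 10.1]
[30, 27, 0] [0.0, 0.0, 10.1]
[35, 21, 0] [0.0, 0.0, 10.1]
[38, 14, 0] [0.0, 0.0, 10.1]
[40, 8, 0] [0.0, 0.0, 10.1]
[40, 1, 0] [0.0, 0.0, 10.1]
[40, -7, 0] [0.0, 0.0, 10.1]
[38, -13, 0] [0.0, 0.0, 10.1]
from [0.1368 0.6095 0.225 ] alpha 77.35 t 0.15 F [ 0.8 -0.9  0. ] w 0.0924
```

>>> play_rows(
  hand=[0.43,0.43,0.43,0.43,0.43],
  translation=[
    [-27,30,0],
    [-21,34,0],
    [-15,37,0],
    [-8,40,0],
    [-1,40,0],
  ],
  dr=[
    [0,0,10],
    [0,0,10],
    [0,0,10],
    [0,0,10],
    [0,0,10],
  ],
  grip_force=5,
)

```text
t: 0.78
eef_pos: [0.2538, 0.4417, 0.2236]
tcp_rot: [0.001, 0.974, 0.225, -0.001]
contact_force: [1.0, 1.2, -0.1]
grip_width: 0.0442
```

>>> play_rows(
  hand=[0.43,0.43,0.43,0.43,0.43],
  translation=[
    [6,40,0],
    [13,38,0],
    [19,35,0],
    [25,31,0],
    [30,27,0],
  ],
  dr=[
    [0,0,10],
    [0,0,10],
    [0,0,10],
    [0,0,10],
    [0,0,10],
  ],
)

```text
t: 1.4
eef_pos: [0.3684, 0.2692, 0.2236]
tcp_rot: [0.001, 0.975, -0.222, -0.0]
contact_force: [1.0, 0.6, -0.2]
grip_width: 0.0397
```

```bash
python3 - <<'E'
from h import *
plan([.511,.083,.226],-84.1,9)
E
```

```text
[23, 12, 0] [0.0, -0.0, 6.5]
[24, 9, 0] [0.0, -0.0, 6.5]
[25, 6, 0] [0.0, -0.0, 6.5]
[26, 3, 0] [0.0, -0.0, 6.5]
[26, 0, 0] [0.0, -0.0, 6.5]
[26, -3, 0] [0.0, -0.0, 6.5]
[25, -5, 0] [0.0, -0.0, 6.5]
[25, -8, 0] [0.0, -0.0, 6.5]
[24, -11, 0] [0.0, -0.0, 6.5]
from [0.3684 0.2692 0.2236] alpha -25.61 t 1.4 F [ 1.   0.6 -0.2] w 0.0397
```

Tracking is good.

>>> play_rows(
  hand=[0.43,0.43,0.43,0.43,0.43],
  translation=[
    [23,12,0],
    [24,9,0],
    [25,6,0],
    [26,3,0],
    [26,0,0],
  ],
  dr=[
    [0,0,6.5],
    [0,0,6.5],
    [0,0,6.5],
    [0,0,6.5],
    [0,0,6.5],
  ],
)

```text
t: 2.02
eef_pos: [0.4488, 0.1608, 0.2234]
tcp_rot: [0.002, 0.869, -0.495, 0.0]
contact_force: [-0.9, 0.8, 0.5]
grip_width: 0.0395
```

>>> play_rows(
  hand=[0.43,0.43,0.43,0.43,0.43],
  translation=[
    [26,-3,0],
    [25,-5,0],
    [25,-8,0],
    [24,-11,0],
    [0,0,0],
  ],
  dr=[
    [0,0,6.5],
    [0,0,6.5],
    [0,0,6.5],
    [0,0,6.5],
    [0,0,0],
  ],
)

```text
t: 2.65
eef_pos: [0.5113, 0.0718, 0.2228]
tcp_rot: [0.002, 0.729, -0.685, 0.0]
contact_force: [-0.7, 0.4, -0.7]
grip_width: 0.0395
```

```bash
python3 - <<'E'
from h import *
plan([.511,.083,.141],-84.1,5)
snap('wrist','w1.png')
E
```

```text
[-2, 0, 16] [0.0, -0.0, -0.5]
[-2, 0, 16] [0.0, -0.0, -0.5]
[-2, 0, 16] [0.0, -0.0, -0.5]
[-2, 0, 16] [0.0, -0.0, -0.5]
[-2, 0, 16] [0.0, -0.0, -0.5]
from [0.5113 0.0718 0.2228] alpha -86.4 t 2.65 F [-0.7  0.4 -0.7] w 0.0395
```

View pics/w1.png

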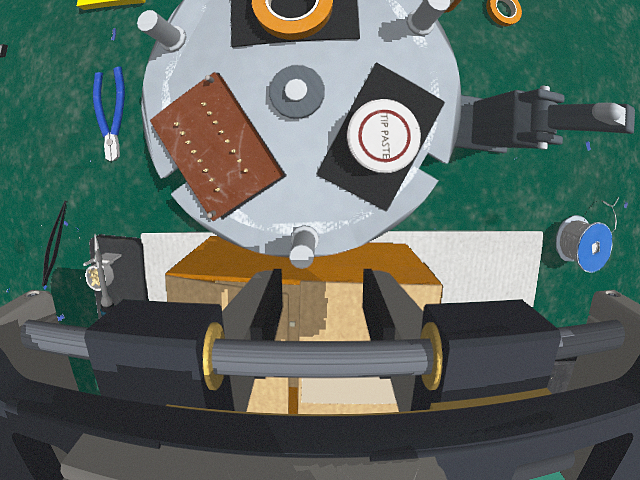

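```bash
cat >> h.py <<'E'
def wproj(d,o,P):
    q=o['tcp_rot']; Q=R.from_quat([q[1],q[2],q[3],q[0]])
    T=d['T_tool_cam']; X=Q.inv().apply(np.atleast_2d(P)-o['eef_pos']); c=(X-T[:3,3])@T[:3,:3]
    x,y,z=c[:,0],-c[:,1],-c[:,2]; rr=np.hypot(x,y); th=np.arctan2(rr,z); K=d['camera_matrix']
    return np.c_[K[0,2]+K[0,0]*th*x/rr,K[1,2]+K[1,1]*th*y/rr]
def wsnap(f):
    o=observe(); d=snap('wrist',f); pickle.dump((d,o),open('pics/'+f+'.w','wb')); return d,o
def wload(f): return pickle.load(open('pics/'+f+'.w','rb'))
def woverlay(f,p,pawl,box,s,out):
    d,o=wload(f); x0,y0,x1,y1=box
    im=cv2.resize(cv2.imread('pics/'+f)[y0:y1,x0:x1],None,fx=s,fy=s,interpolation=cv2.INTER_CUBIC)
    def L(P,c):
        u=((wproj(d,o,np.array(P))-[x0,y0]+.5)*s).astype(int)
        cv2.polylines(im,[u.reshape(-1,1,2)],False,c,1)
    c=p[:2]; A=np.linspace(0,2*np.pi,60)
    L([cyl(c,.125,a,.106) for a in A],(0,255,255)); L([cyl(c,.02,a,.122) for a in A],(0,255,255))
    for k in range(3):
        ph=p[2]+k*2*np.pi/3
        e=np.array([np.cos(ph),np.sin(ph),0]);t=np.array([-e[1],e[0],0]);O=np.array([*c,.106])
        L([O+.125*e+.0075*t,O+.107*e+.0075*t,O+.107*e-.0075*t,O+.125*e-.0075*t],(0,0,255) if k==0 else (0,255,0))
        pc=cyl(c,.11,ph+np.pi/3,.156); L([cyl(pc,.008,a,.156) for a in A],(255,0,255))
    th=p[3];e=np.array([np.cos(th),np.sin(th),0]);t=np.array([-e[1],e[0],0]);z=np.array([0,0,1.]);O=np.array([*c,0])
    u=-np.cos(pawl)*e+np.sin(pawl)*z;n=np.cross(t,u);h=O+.19*e+.125*z
    for s1 in(-1,1):
        for s2 in(-1,1): L([h+s1*.009*t+s2*.006*n,h+.08*u+s1*.009*t+s2*.006*n],(255,255,0))
    L([h+.08*u+a*.009*t+b*.006*n for a,b in((1,1),(1,-1),(-1,-1),(-1,1),(1,1))],(255,255,0))
    L([h-.023*t,h+.023*t],(255,255,0)); L([O+.1*e+.106*z,O+.135*e+.106*z],(255,0,0))
    cv2.imwrite('pics/'+out,im)
E
python3 - <<'E'
from h import *
wsnap('w2.png')
woverlay('w2.png',[.62036,.09449,2.1979,-1.5494],1.85,(130,0,640,280),1.55,'w2o.png')
E
```

```text
(no output)
```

View pics/w2o.png

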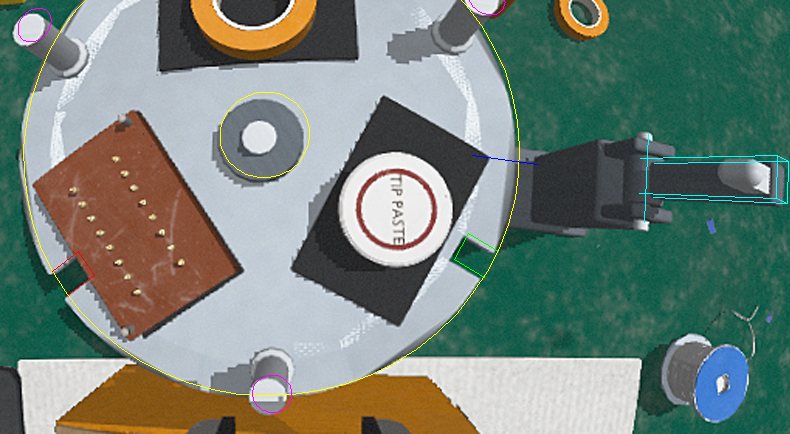

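>>> play_rows(
  hand=[0.43,0.43,0.43,0.43,0.43],
  translation=[
    [-6,0,0],
    [-5,0,12],
    [0,0,23],
    [0,0,23],
    [0,0,23],
  ],
  dr=[
    [0,0,-2],
    [0,0,0],
    [0,0,0],
    [0,0,0],
    [0,0,0],
  ],
)

```text
t: 3.38
eef_pos: [0.5077, 0.0886, 0.1391]
tcp_rot: [0.001, 0.746, -0.666, 0.0]
contact_force: [0.0, 0.1, -0.0]
grip_width: 0.0394
```

```bash
cat >> h.py <<'E'
def spin(r=.109,c=(.6204,.0945),z=.141):
    o,P,Q=pose(); d=P[:2]-c; psi=np.degrees(np.arctan2(d[1],d[0])); al=np.degrees(np.arctan2(*Q.as_matrix()[1::-1,0]))
    w=(al-90-psi+180)%360-180
    print('psi %.2f r %.1f z %.1f alpha-tangent %.2f t %.2f'%(psi%360,1e3*np.hypot(*d),1e3*P[2],w,o['t']),'F',o['contact_force'].round(1),'w',round(o['grip_width'],4),'q6 %.2f'%o['q'][5],'tilt',Q.as_matrix()[:2,2].round(4))
E
python3 - <<'E'
from h import *
spin()
E
```

```text
psi 183.02 r 112.9 z 139.1 alpha-tangent 3.41 t 3.38 F [ 0.   0.1 -0. ] w 0.0394 q6 1.63 tilt [-0.0012 -0.0017]
```

>>> play_rows(
  hand=[0.3,0.28,0.28,0.28,0.28],
  translation=[
    [6,-4,0],
    [0,0,0],
    [3,0,0],
    [5,0,0],
    [5,0,0],
  ],
  dr=[
    [0,0,0],
    [0,0,0],
    [0,0,-1.5],
    [0,0,-2.6],
    [0,0,-2.6],
  ],
)

```text
t: 4.0
eef_pos: [0.5139, 0.0712, 0.1395]
tcp_rot: [0.001, 0.786, -0.618, -0.0]
contact_force: [-0.6, 1.2, -0.6]
grip_width: 0.0257
```

```bash
python3 - <<'E'
from h import *
spin()
E
```

```text
psi 192.33 r 109.0 z 139.5 alpha-tangent 1.33 t 4.00 F [-0.6  1.2 -0.6] w 0.0257 q6 1.47 tilt [-0.002 -0.001]
```

>>> play_rows(
  hand=[0.28,0.28,0.28,0.28,0.28],
  translation=[
    [6,0,0],
    [7.6,0,0],
    [7.6,-0.3,0],
    [7.6,-0.3,0],
    [7.6,-0.3,0],
  ],
  dr=[
    [0,0,-3],
    [0,0,-4],
    [0,0,-4],
    [0,0,-4],
    [0,0,-4],
  ],
)

```text
t: 4.62
eef_pos: [0.5289, 0.0374, 0.143]
tcp_rot: [-0.001, 0.881, -0.473, 0.0]
contact_force: [-1.2, 0.6, -1.0]
grip_width: 0.0259
```

```bash
python3 - <<'E'
from h import *
spin()
E
```

```text
psi 211.94 r 107.9 z 143.0 alpha-tangent 1.63 t 4.62 F [-1.2  0.6 -1. ] w 0.0259 q6 1.05 tilt [0.0016 0.0014]
```

>>> play_rows(
  hand=[0.28,0.28,0.28,0.28,0.28],
  translation=[
    [7.6,0,0.5],
    [7.6,0,0.5],
    [7.6,0,0.5],
    [7.6,0,0.5],
    [7.6,0,0],
  ],
  dr=[
    [0,0,-4],
    [0,0,-4],
    [0,0,-4],
    [0,0,-4],
    [0,0,-4],
  ],
)

```text
t: 5.25
eef_pos: [0.5552, 0.0086, 0.1445]
tcp_rot: [-0.002, 0.952, -0.305, 0.002]
contact_force: [-1.4, 1.5, -1.2]
grip_width: 0.0253
```

```bash
python3 - <<'E'
from h import *
spin()
E
```

```text
psi 232.80 r 107.8 z 144.5 alpha-tangent 1.72 t 5.25 F [-1.4  1.5 -1.2] w 0.0253 q6 0.63 tilt [0.0047 0.0034]
```

>>> play_rows(
  hand=[0.28,0.28,0.28,0.28,0.28],
  translation=[
    [7.6,0,1],
    [7.6,0,1],
    [7.6,0,1],
    [7.6,0,1],
    [7.6,0,1],
  ],
  dr=[
    [0,0,-4],
    [0,0,-4],
    [0,0,-4],
    [0,0,-4],
    [0,0,-4],
  ],
)

```text
t: 5.88
eef_pos: [0.5905, -0.0092, 0.1439]
tcp_rot: [-0.003, 0.992, -0.126, 0.004]
contact_force: [-0.7, 1.3, -0.3]
grip_width: 0.0258
```

>>> play_rows(
  hand=[0.28,0.28,0.28,0.28,0.28],
  translation=[
    [7.6,-0.2,1],
    [7.6,-0.2,1],
    [7.6,-0.2,1],
    [7.6,-0.2,1],
    [7.6,-0.2,1],
  ],
  dr=[
    [0,0,-4],
    [0,0,-4],
    [0,0,-4],
    [0,0,-4],
    [0,0,-4],
  ],
)

```text
t: 6.5
eef_pos: [0.6295, -0.0129, 0.1435]
tcp_rot: [-0.003, 0.998, 0.056, 0.005]
contact_force: [-1.8, 0.5, 0.6]
grip_width: 0.0255
```

```bash
python3 - <<'E'
from h import *
spin()
wsnap('w3.png')
E
```

```text
psi 274.84 r 107.8 z 143.5 alpha-tangent 1.61 t 6.50 F [-1.8  0.5  0.6] w 0.0255 q6 -0.14 tilt [0.0106 0.0058]
```

View pics/w3.png

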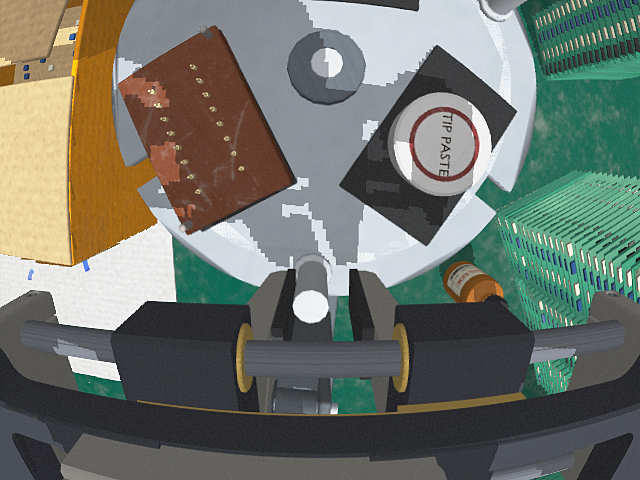

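```bash
python3 - <<'E'
from h import *
crop('scene0.png',170,70,350,280,2.8,'c5.png')
crop('side0.png',360,160,640,420,2.2,'c6.png')
E
```

```text
(no output)
```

View pics/c5.png

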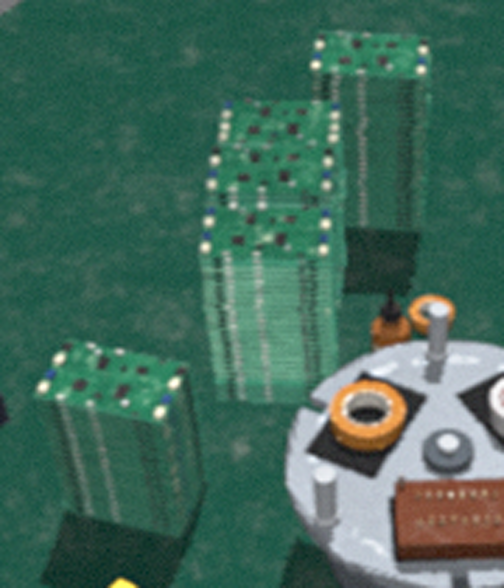

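View pics/c6.png

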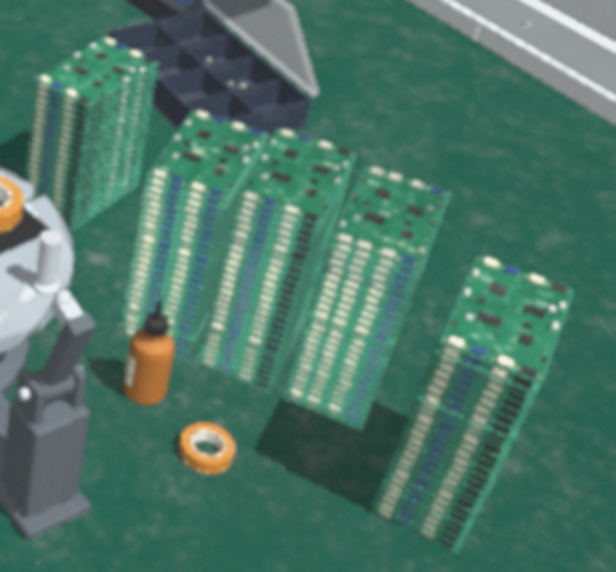

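```bash
python3 - <<'E'
from h import *
a,b=load('scene0.png'),load('side0.png')
S=lambda x,y:(x/2.8+170,y/2.8+70); D=lambda x,y:(x/2.2+360,y/2.2+160)
print(tri(a,S(325,257),b,D(153,172)), tri(a,S(205,252),b,D(196,112)))
print(tri(a,S(160,415),b,D(40,75)))
print(atz(a,S(337,388),0),atz(b,D(125,335),0),atz(b,D(372,512),0))
E
```

```text
(array([0.78614026, 0.01958477, 0.17103225]), np.float64(0.0027108276842771903)) (array([0.86816478, 0.0695826 , 0.17236293]), np.float64(0.0007760130562540872))
(array([0.80644089, 0.20932957, 0.1444715 ]), np.float64(0.001202907844605058))
[0.7885265  0.00471092 0.        ] [ 7.83639374e-01  1.40597261e-02 -1.11022302e-16] [ 8.40300862e-01 -2.20290027e-01  1.11022302e-16]
```

>>> play_rows(
  hand=[0.28,0.28,0.28,0.28,0.28],
  translation=[
    [7.6,-0.2,1],
    [7.6,-0.2,1],
    [7.6,-0.2,1],
    [7.6,-0.2,1],
    [7.6,-0.2,1],
  ],
  dr=[
    [-0.1,-0.2,-4],
    [-0.1,-0.2,-4],
    [-0.1,-0.2,-4],
    [0,-0.1,-4],
    [0,-0.1,-4],
  ],
)

```text
t: 7.18
eef_pos: [0.6667, -0.0031, 0.1423]
tcp_rot: [0.002, 0.972, 0.235, -0.001]
contact_force: [-1.6, 0.1, 1.6]
grip_width: 0.0261
```

>>> play_rows(
  hand=[0.28,0.28,0.28,0.28,0.28],
  translation=[
    [7.6,-0.2,1],
    [7.6,-0.2,1],
    [7.6,-0.2,1],
    [7.6,-0.2,1],
    [7.6,-0.2,1],
  ],
  dr=[
    [0,-0.1,-4],
    [0,-0.1,-4],
    [0,-0.1,-4],
    [0,-0.1,-4],
    [0,-0.1,-4],
  ],
)

```text
t: 7.8
eef_pos: [0.6976, 0.0183, 0.1408]
tcp_rot: [0.004, 0.915, 0.404, -0.005]
contact_force: [-1.3, -1.0, 0.7]
grip_width: 0.0256
```

```bash
python3 - <<'E'
from h import *
spin()
E
```

```text
psi 315.35 r 108.5 z 140.8 alpha-tangent 2.33 t 7.80 F [-1.3 -1.   0.7] w 0.0256 q6 -0.80 tilt [-0.0054 -0.0105]
```

Now 12° more, then measure.

>>> play_rows(
  hand=[0.28,0.28,0.28,0.28,0.28],
  translation=[
    [7.6,-0.2,0],
    [7.6,-0.2,0],
    [5,-0.2,0],
    [2,0,0],
    [0,0,0],
  ],
  dr=[
    [0,0.2,-4],
    [0,0.2,-4],
    [0,0,-2.6],
    [0,0,-1],
    [0,0,0],
  ],
)

```text
t: 8.43
eef_pos: [0.7109, 0.035, 0.1429]
tcp_rot: [0.003, 0.868, 0.497, -0.001]
contact_force: [-0.1, 0.4, 0.3]
grip_width: 0.026
```

```bash
python3 - <<'E'
from h import *
spin()
wsnap('w4.png'); snap('scene','s4.png'); snap('side','d4.png')
crop('s4.png',240,130,440,330,3,'s4c.png'); crop('d4.png',230,200,430,410,2.85,'d4c.png')
E
```

```text
psi 326.69 r 108.3 z 142.9 alpha-tangent 2.90 t 8.43 F [-0.1  0.4  0.3] w 0.026 q6 -0.99 tilt [ 0.0003 -0.0064]
```

View pics/w4.png

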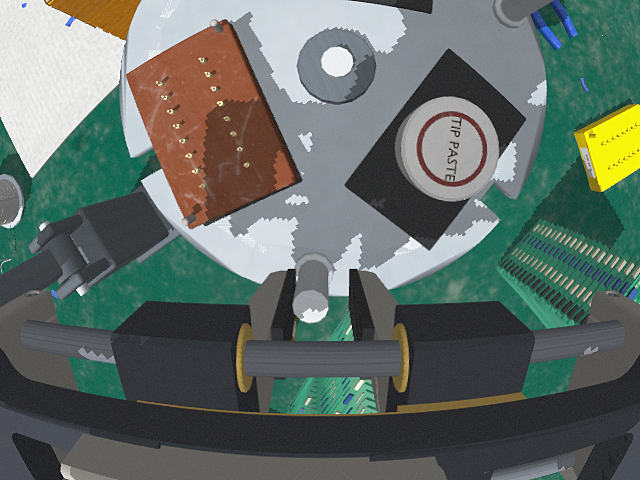

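View pics/s4c.png

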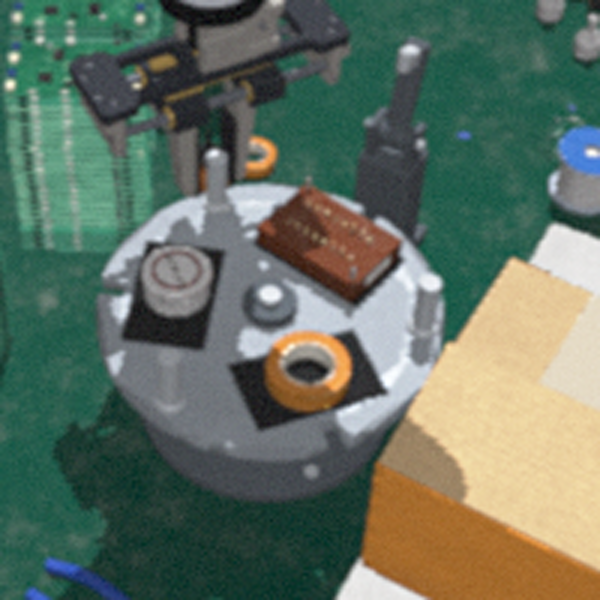

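View pics/d4c.png

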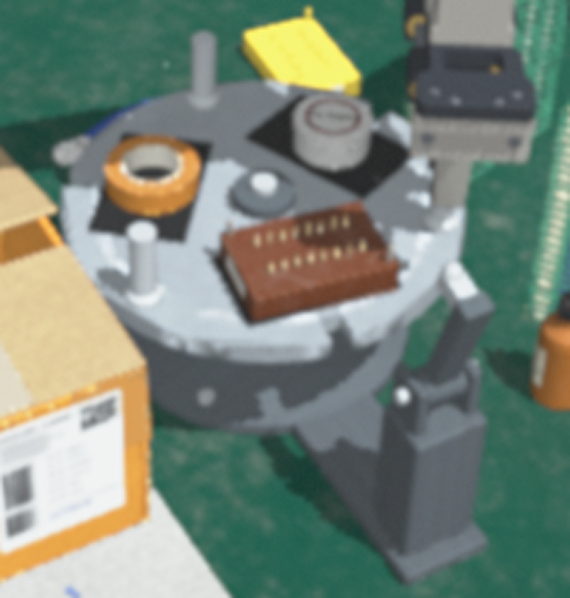

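```bash
cat >> h.py <<'E'
P0=np.array([.62036,.09449,2.1979,-1.5494])
def fitphi(obs,phi0):
    f=lambda v:np.concatenate([(proj(d,model([v[1],v[2],v[0],P0[3]],k))[0]-uv) for d,k,uv in obs])
    s=least_squares(f,[phi0,P0[0],P0[1]],loss='soft_l1'); print('phi',np.degrees(s.x[0]),s.x[1:]); print(f(s.x).reshape(-1,2).round(1).tolist())
    g=lambda v:np.concatenate([(proj(d,model([P0[0],P0[1],v[0],P0[3]],k))[0]-uv) for d,k,uv in obs])
    s=least_squares(g,[phi0],loss='soft_l1'); print('phi fixed c',np.degrees(s.x[0]), 'err to pawl',np.degrees(s.x[0]-P0[3]));return s.x[0]
E
python3 - <<'E'
from h import *
a,b=load('s4.png'),load('d4.png')
S=lambda x,y:(x/3+240,y/3+130); D=lambda x,y:(x/2.85+230,y/2.85+200)
fitphi([(a,'pa',S(217,154)),(a,'pb',S(171,349)),(a,'pc',S(430,283)),(b,'pb',D(204,38)),(b,'pc',D(143,231))],np.radians(-96))
woverlay('w4.png',[*P0[:2],np.radians(-96),P0[3]],1.85,(0,0,640,320),1.25,'w4o.png')
E
```

```text
phi -96.79768931330199 [0.6208606  0.09303637]
[[0.3, -0.1], [-0.4, 1.1], [0.3, -1.4], [0.3, -0.1], [-0.2, -0.1]]
phi fixed c -96.76370367068027 err to pawl -7.989622893110511
```

View pics/w4o.png

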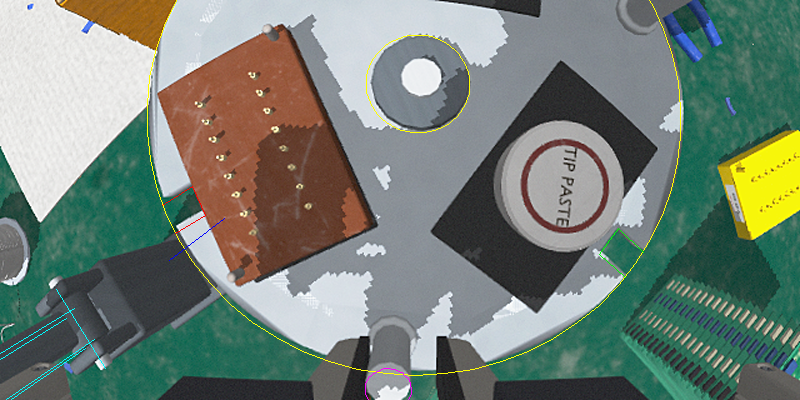

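>>> play_rows(
  hand=[0.28,0.28,0.28,0.28,0.28],
  translation=[
    [5,-0.2,0],
    [5,-0.2,0],
    [3,0,0],
    [1,0,0],
    [0,0,0],
  ],
  dr=[
    [0,0,-2.5],
    [0,0,-2.5],
    [0,0,-2],
    [0,0,0],
    [0,0,0],
  ],
)

```text
t: 9.2
eef_pos: [0.7176, 0.0474, 0.1429]
tcp_rot: [0.003, 0.834, 0.552, -0.002]
contact_force: [0.8, -1.3, -1.3]
grip_width: 0.0256
```

```bash
python3 - <<'E'
from h import *
spin()
wsnap('w5.png'); snap('scene','s5.png'); snap('side','d5.png')
crop('s5.png',240,130,440,330,3,'s5c.png'); crop('d5.png',230,200,430,410,2.85,'d5c.png')
E
```

```text
psi 334.16 r 108.0 z 142.9 alpha-tangent 2.87 t 9.20 F [ 0.8 -1.3 -1.3] w 0.0256 q6 -1.10 tilt [ 0.0008 -0.0075]
```

View pics/s5c.png

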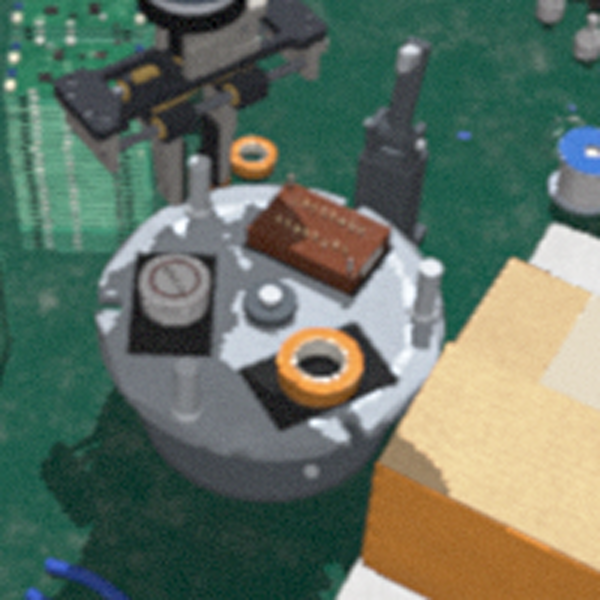

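View pics/d5c.png

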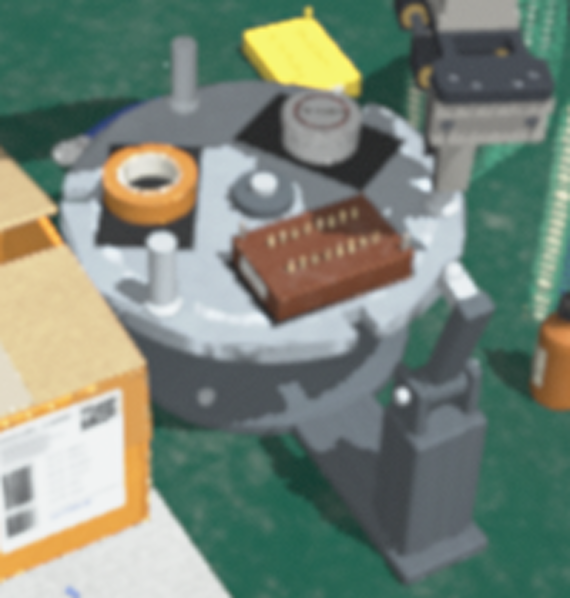

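```bash
python3 - <<'E'
from h import *
a,b=load('s5.png'),load('d5.png')
S=lambda x,y:(x/3+240,y/3+130); D=lambda x,y:(x/2.85+230,y/2.85+200)
ph=fitphi([(a,'pa',S(199,160)),(a,'pb',S(187,362)),(a,'pc',S(431,267)),(b,'pb',D(184,43)),(b,'pc',D(161,241))],np.radians(-89))
woverlay('w5.png',[*P0[:2],ph,P0[3]],1.85,(0,0,640,320),1.25,'w5o.png')
E
```

```text
phi -89.53498895210036 [0.62047317 0.09373398]
[[0.5, -0.0], [-0.1, 0.4], [0.1, -0.8], [-0.0, -0.3], [0.0, -0.2]]
phi fixed c -89.48208958049219 err to pawl -0.7080088029224345
```

View pics/w5o.png

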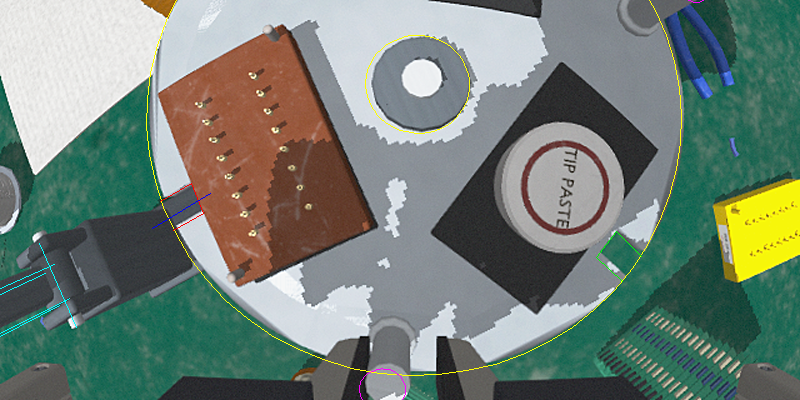

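>>> play_rows(
  hand=[0.28,0.28,0.28,0.3,0.4],
  translation=[
    [1.3,0,0],
    [0,0,0],
    [-2,0,0],
    [-2,0,0],
    [0,0,0],
  ],
  dr=[
    [0,0,0],
    [0,0,0],
    [0,0,0],
    [0,0,0],
    [0,0,0],
  ],
)

```text
t: 9.98
eef_pos: [0.7163, 0.0449, 0.1429]
tcp_rot: [0.003, 0.834, 0.552, -0.002]
contact_force: [0.2, 0.3, 0.7]
grip_width: 0.0354
```

```bash
python3 - <<'E'
from h import *
spin()
d,o=wsnap('w6.png')
# pawl target
h=model(P0,'hinge');e=model(P0,'end');print(h,e)
plan([.7179,.0474,.25],61,4)
E
```

```text
psi 332.64 r 108.0 z 142.9 alpha-tangent 4.36 t 9.97 F [0.2 0.3 0.7] w 0.0354 q6 -1.10 tilt [ 0.0006 -0.0068]
[ 0.62442499 -0.09546651  0.125     ] [ 0.62489669 -0.11750868  0.20190202]
[1, 0, -27] [0.1, 0.1, 1.5]
[1, 0, -27] [0.1, 0.1, 1.5]
[1, 0, -27] [0.1, 0.1, 1.5]
[1, 0, -27] [0.1, 0.1, 1.5]
from [0.7163 0.045  0.1429] alpha 67.0 t 10.03 F [-0.   0.1  0.7] w 0.0365
```

>>> play_rows(
  hand=[0.4,0.4,0.4,0.0,0.0],
  translation=[
    [0,0,-20],
    [0,0,-30],
    [0,0,-40],
    [0,0,-35],
    [0,0,0],
  ],
  dr=[
    [0,0,0],
    [0,0,0],
    [0,0,0],
    [0,0,0],
    [0,0,0],
  ],
)

```text
t: 10.65
eef_pos: [0.717, 0.0461, 0.2778]
tcp_rot: [0.004, 0.834, 0.552, 0.0]
contact_force: [0.9, -0.4, -0.8]
grip_width: 0.0186
```

```bash
python3 - <<'E'
from h import *
plan([.625,-.168,.262],1.2,8)
d,o=wsnap('w7.png')
woverlay('w7.png',[*P0[:2],np.radians(-89),P0[3]],1.85,(0,0,640,320),1.25,'w7o.png')
E
```

```text
[-29, 0, 2] [0.1, -0.0, 8.2]
[-29, 4, 2] [0.1, -0.0, 8.2]
[-28, 8, 2] [0.1, -0.0, 8.2]
[-27, 12, 2] [0.1, -0.0, 8.2]
[-25, 16, 2] [0.1, -0.0, 8.2]
[-22, 19, 2] [0.1, -0.0, 8.2]
[-19, 22, 2] [0.1, -0.0, 8.2]
[-16, 25, 2] [0.1, -0.0, 8.2]
from [0.717  0.0461 0.2778] alpha 67.0 t 10.65 F [ 0.9 -0.4 -0.8] w 0.0186
```

View pics/w7o.png

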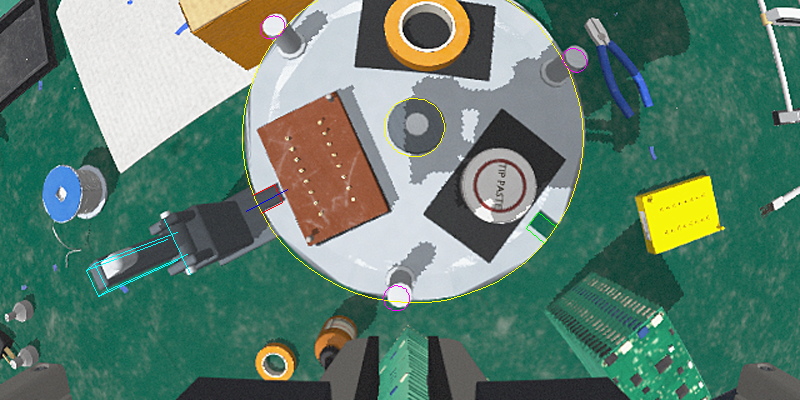

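>>> play_rows(
  hand=[0,0,0,0,0],
  translation=[
    [-29,0,0],
    [-29,4,0],
    [-28,8,2],
    [-27,12,2],
    [-25,16,2],
  ],
  dr=[
    [0,0,8],
    [0,0,8],
    [0,0,8],
    [0,0,8],
    [0,0,8],
  ],
)

```text
t: 11.32
eef_pos: [0.654, -0.0898, 0.2652]
tcp_rot: [0.002, 0.974, 0.225, -0.004]
contact_force: [0.7, 0.5, 0.0]
grip_width: 0.0005
```

>>> play_rows(
  hand=[0,0,0,0,0],
  translation=[
    [-22,19,2],
    [-19,22,2],
    [-16,25,2],
    [0,5,0],
    [0,0,0],
  ],
  dr=[
    [0,0,8],
    [0,0,8],
    [0,0,8],
    [0,0,1],
    [0,0,0],
  ],
)

```text
t: 11.95
eef_pos: [0.6145, -0.1786, 0.2544]
tcp_rot: [0.002, 1.0, 0.001, -0.007]
contact_force: [0.3, 0.3, -0.2]
grip_width: 0.0006
```

```bash
python3 - <<'E'
from h import *
plan([.625,-.165,.186],1.2,4)
wsnap('w8.png'); snap('side','d8.png')
E
```

```text
[3, -3, 17] [0.0, 0.2, -0.3]
[3, -3, 17] [0.0, 0.2, -0.3]
[3, -3, 17] [0.0, 0.2, -0.3]
[3, -3, 17] [0.0, 0.2, -0.3]
from [ 0.6145 -0.1786  0.2544] alpha 0.09 t 11.95 F [ 0.3  0.3 -0.2] w 0.0006
```

View pics/w8.png

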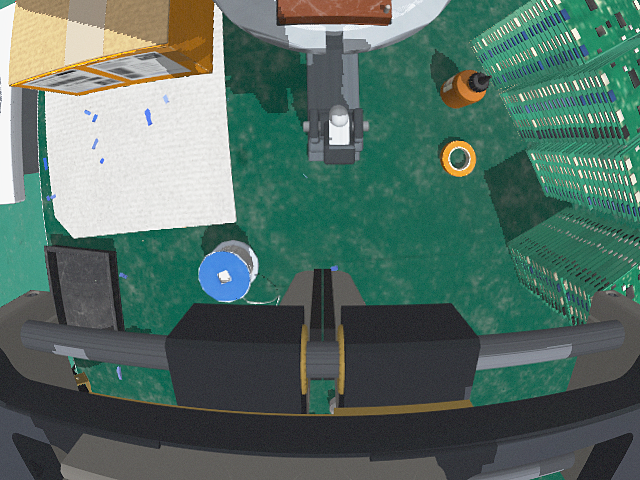

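View pics/d8.png

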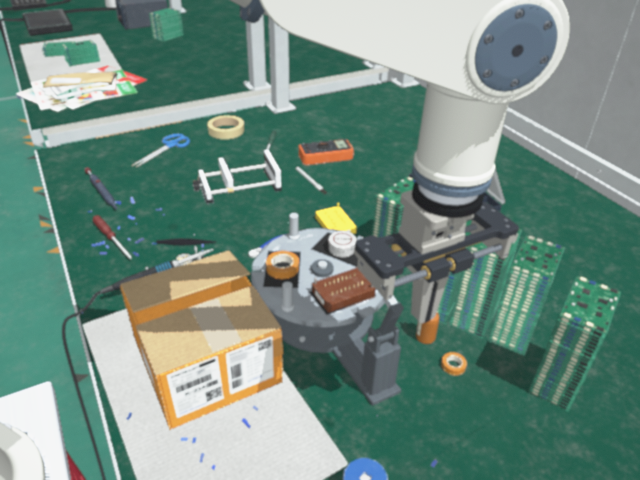

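>>> play_rows(
  hand=[0,0,0,0,0],
  translation=[
    [5,-3,20],
    [5,-3,20],
    [0,-3,20],
    [0,-3,8],
    [0,0,0],
  ],
  dr=[
    [0,0.5,-0.5],
    [0,0.3,-0.5],
    [0,0,0],
    [0,0,0],
    [0,0,0],
  ],
)

```text
t: 12.68
eef_pos: [0.6268, -0.1613, 0.1853]
tcp_rot: [0.001, 1.0, 0.016, 0.001]
contact_force: [-1.3, 0.0, 0.0]
grip_width: 0.0007
```

```bash
python3 - <<'E'
from h import *
plan([.625,-.107,.186],1.2,8)
E
```

```text
[0, -7, 0] [0.0, -0.0, 0.1]
[0, -7, 0] [0.0, -0.0, 0.1]
[0, -7, 0] [0.0, -0.0, 0.1]
[0, -7, 0] [0.0, -0.0, 0.1]
[0, -7, 0] [0.0, -0.0, 0.1]
[0, -7, 0] [0.0, -0.0, 0.1]
[0, -7, 0] [0.0, -0.0, 0.1]
[0, -7, 0] [0.0, -0.0, 0.1]
from [ 0.6268 -0.1613  0.1853] alpha 1.78 t 12.68 F [-1.3  0.   0. ] w 0.0007
```

>>> play_rows(
  hand=[0,0,0,0,0],
  translation=[
    [0,-8,0],
    [0,-8,0],
    [0,-7,0],
    [0,-7,0],
    [0,-7,0],
  ],
  dr=[
    [0,0,0],
    [0,0,0],
    [0,0,0],
    [0,0,0],
    [0,0,0],
  ],
)

```text
t: 13.3
eef_pos: [0.6269, -0.122, 0.1879]
tcp_rot: [0.002, 1.0, 0.016, 0.003]
contact_force: [-0.6, -0.6, -0.4]
grip_width: 0.0007
```

>>> play_rows(
  hand=[0,0,0,0,0],
  translation=[
    [0,-6,0],
    [0,-6,0],
    [0,-5,0],
    [0,-4,0],
    [0,0,0],
  ],
  dr=[
    [0,0,0],
    [0,0,0],
    [0,0,0],
    [0,0,0],
    [0,0,0],
  ],
)

```text
t: 13.92
eef_pos: [0.6261, -0.099, 0.1877]
tcp_rot: [0.002, 1.0, 0.016, 0.003]
contact_force: [-0.2, -0.4, -1.1]
grip_width: 0.0006
```

```bash
python3 - <<'E'
from h import *
plan([.625,-.107,.186],1.2,8)
wsnap('w9.png'); snap('scene','s9.png')
E
```

```text
[0, 1, 0] [0.0, -0.0, 0.1]
[0, 1, 0] [0.0, -0.0, 0.1]
[0, 1, 0] [0.0, -0.0, 0.1]
[0, 1, 0] [0.0, -0.0, 0.1]
[0, 1, 0] [0.0, -0.0, 0.1]
[0, 1, 0] [0.0, -0.0, 0.1]
[0, 1, 0] [0.0, -0.0, 0.1]
[0, 1, 0] [0.0, -0.0, 0.1]
from [ 0.6261 -0.099   0.1877] alpha 1.84 t 13.93 F [-0.2 -0.4 -1.1] w 0.0006
```

View pics/w9.png

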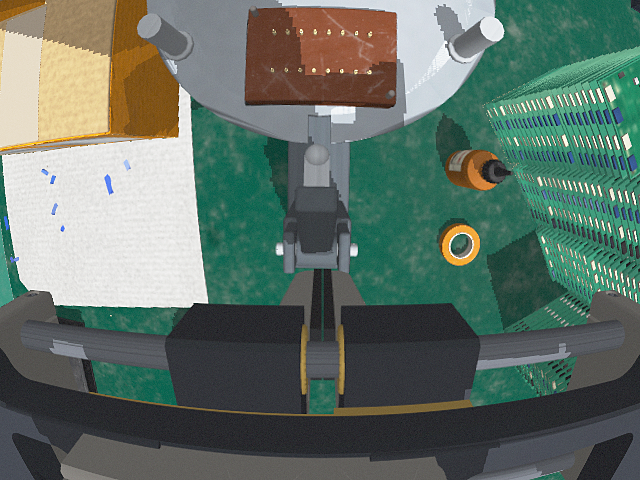

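>>> play_rows(
  hand=[0,0,0,0,0],
  translation=[
    [0,-5,0],
    [0,-4,0],
    [0,0,0],
    [0,10,0],
    [0,20,0],
  ],
  dr=[
    [0,0,0],
    [0,0,0],
    [0,0,0],
    [0,0,0],
    [0,0,0],
  ],
)

```text
t: 14.65
eef_pos: [0.6269, -0.1205, 0.1879]
tcp_rot: [0.002, 1.0, 0.017, 0.003]
contact_force: [0.5, 0.4, 0.1]
grip_width: 0.0002
```

```bash
python3 - <<'E'
from h import *
plan([.625,-.107,.186],1.2,1)
wsnap('w10.png'); snap('side','d10.png'); crop('d10.png',230,200,430,410,2.85,'d10c.png')
E
```

```text
[-1, -14, 2] [0.2, -0.3, 0.7]
from [ 0.6269 -0.1205  0.1879] alpha 1.92 t 14.65 F [0.5 0.4 0.1] w 0.0002
```

View pics/w10.png

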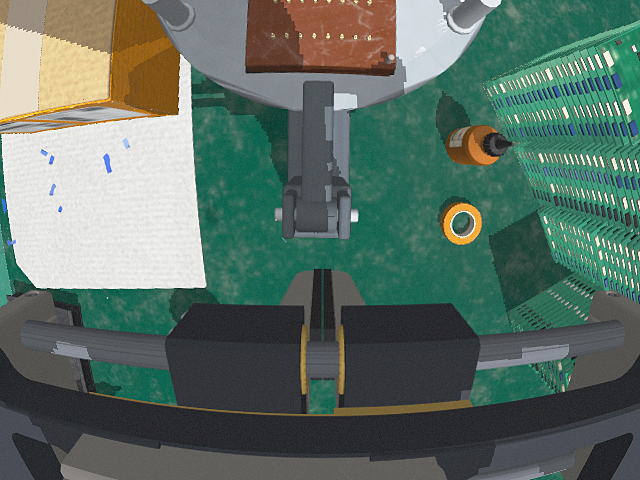

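View pics/d10c.png

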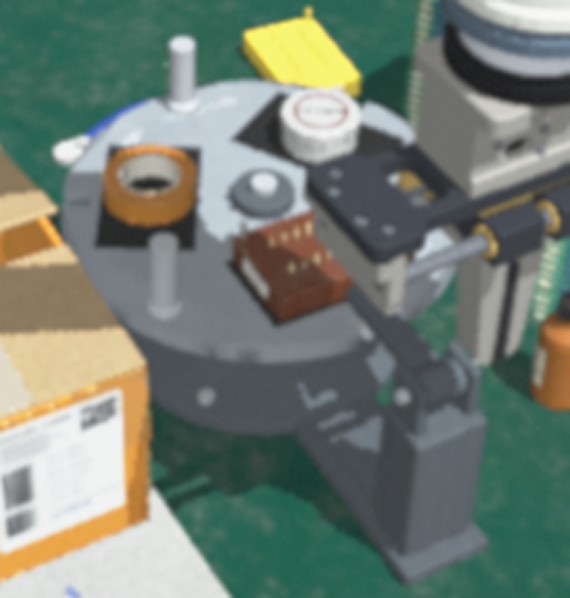

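```bash
python3 - <<'E'
from h import *
for v,n in((0,'a'),(.11,'b')): woverlay('w10.png',[*P0[:2],np.radians(-88.8),P0[3]],v,(240,30,440,250),3.2 ,'w10%s.png'%n)
a=np.hstack([cv2.imread('pics/w10a.png'),cv2.imread('pics/w10b.png')]); cv2.imwrite('pics/w10o.png',cv2.resize(a,None,fx=.62,fy=.62,interpolation=cv2.INTER_AREA))
E
```

```text
(no output)
```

View pics/w10o.png

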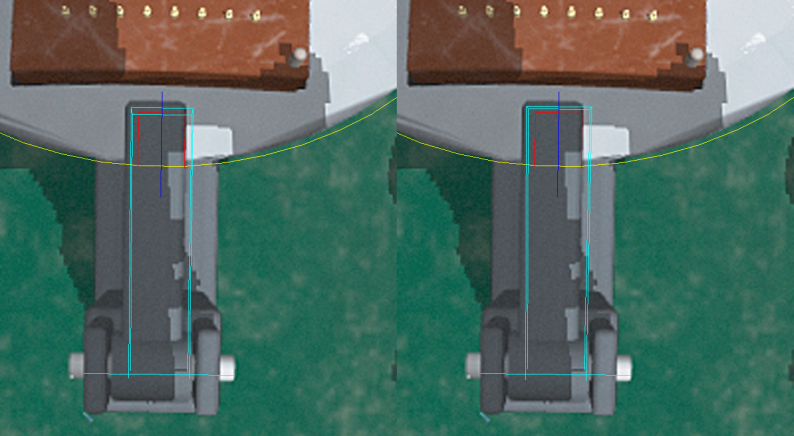

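View pics/w10a.png

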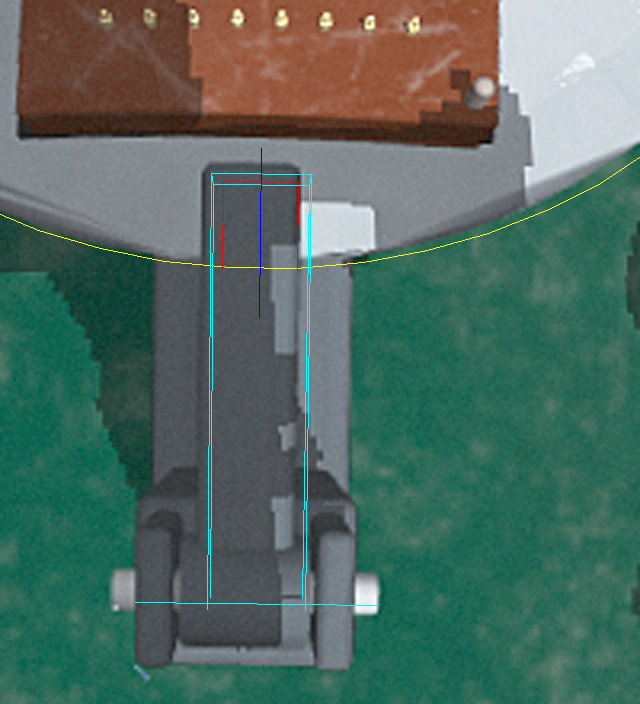

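>>> play_rows(
  hand=[0,0,0,0,0],
  translation=[
    [0,20,0],
    [0,20,-20],
    [0,10,-30],
    [0,0,-30],
    [0,0,0],
  ],
  dr=[
    [0,0,0],
    [0,0,0],
    [0,0,0],
    [0,0,0],
    [0,0,0],
  ],
)

```text
t: 15.38
eef_pos: [0.6273, -0.1797, 0.2694]
tcp_rot: [0.003, 1.0, 0.014, 0.002]
contact_force: [0.1, 0.4, 0.1]
grip_width: 0.0005
```

```bash
cat >> h.py <<'E'
def overlay2(f,p,pawls,box,s,out):
    d=load(f); x0,y0,x1,y1=box
    im=cv2.resize(cv2.imread('pics/'+f)[y0:y1,x0:x1],None,fx=s,fy=s,interpolation=cv2.INTER_CUBIC); im0=im.copy()
    def L(P,c):
        u=((proj(d,np.array(P))-[x0,y0]+.5)*s).astype(int); cv2.polylines(im,[u.reshape(-1,1,2)],False,c,1)
    th=p[3];e=np.array([np.cos(th),np.sin(th),0]);t=np.array([-e[1],e[0],0]);z=np.array([0,0,1.]);O=np.array([*p[:2],0])
    for pw,c in zip(pawls,((0,255,0),(0,0,255))):
        u=-np.cos(pw)*e+np.sin(pw)*z;n=np.cross(t,u);h=O+.19*e+.125*z
        for s1 in(-1,1): L([h+s1*.009*t-.006*n,h+.08*u+s1*.009*t-.006*n],c);L([h+s1*.009*t+.006*n,h+.08*u+s1*.009*t+.006*n],c)
        L([h+.08*u+a*.009*t+b*.006*n for a,b in((1,1),(1,-1),(-1,-1),(-1,1),(1,1))],c)
    cv2.imwrite('pics/'+out,np.hstack([im0,im]))
E
python3 - <<'E'
from h import *
snap('side','d11.png'); snap('scene','s11.png'); wsnap('w11.png')
overlay2('d11.png',P0,(0,.11),(330,270,420,360),4.4,'d11o.png')
overlay2('s11.png',P0,(0,.11),(330,150,400,220),5.5,'s11o.png')
E
```

```text
(no output)
```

View pics/d11o.png

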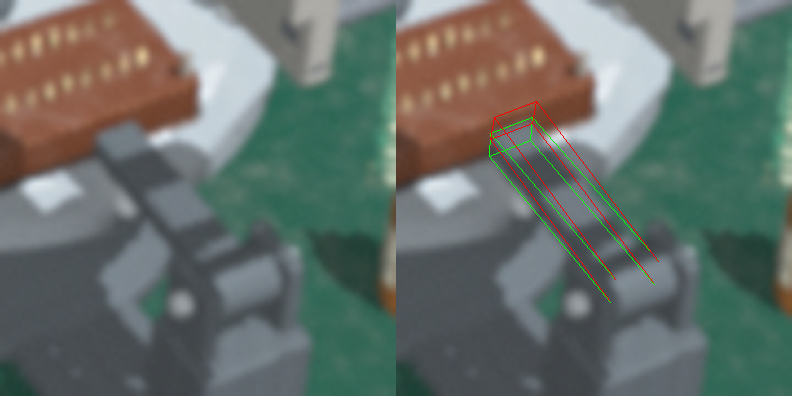

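View pics/s11o.png

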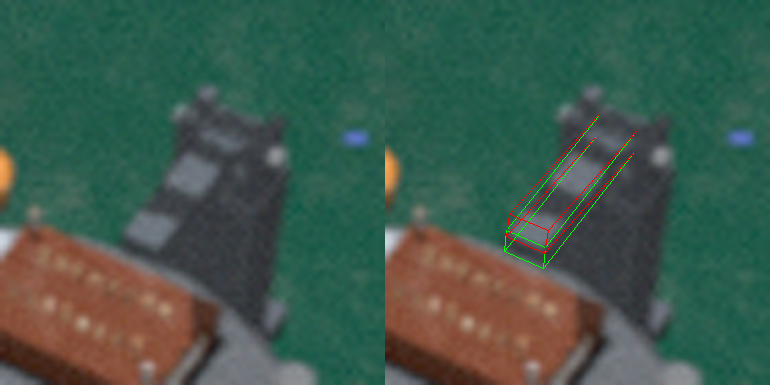

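View pics/w11.png

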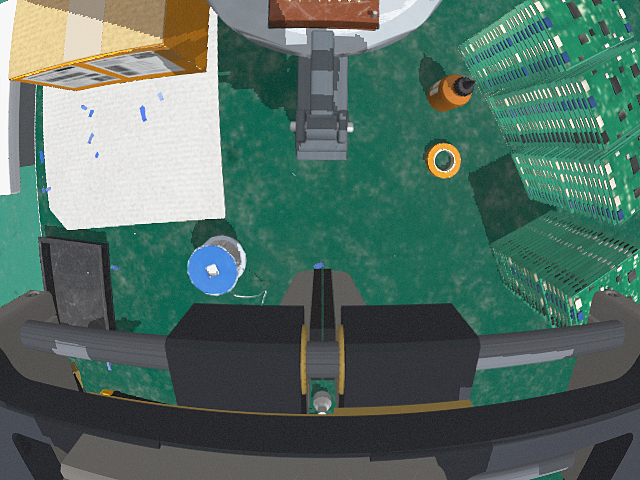

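```bash
python3 - <<'E'
from h import *
plan([.7162,.0425,.262],63,8)
for v,n in((0,'a'),(.11,'b')): woverlay('w11.png',[*P0[:2],np.radians(-88.8),P0[3]],v,(240,0,400,180),4,'w11%s.png'%n)
a=np.hstack([cv2.imread('pics/w11a.png'),cv2.imread('pics/w11b.png')]); cv2.imwrite('pics/w11o.png',cv2.resize(a,None,fx=.62,fy=.62,interpolation=cv2.INTER_AREA))
E
```

```text
[12, -27, 0] [0.0, 0.0, -7.7]
[16, -25, 0] [0.0, 0.0, -7.7]
[19, -23, 0] [0.0, 0.0, -7.7]
[22, -20, 0] [0.0, 0.0, -7.7]
[24, -17, 0] [0.0, 0.0, -7.7]
[26, -14, 0] [0.0, 0.0, -7.7]
[28, -10, 0] [0.0, 0.0, -7.7]
[29, -6, 0] [0.0, 0.0, -7.7]
from [ 0.6255 -0.1784  0.2658] alpha 1.63 t 15.53 F [-0.4  0.6 -0.6] w 0.0004
```

View pics/w11o.png

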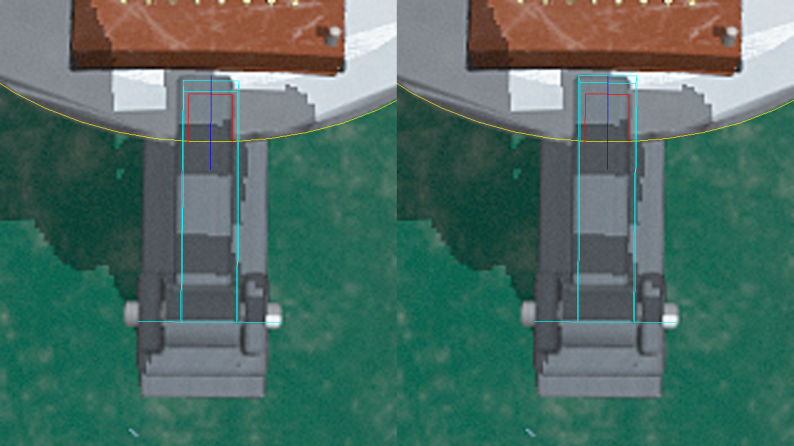

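>>> play_rows(
  hand=[0.1,0.2,0.3,0.4,0.4],
  translation=[
    [12,-27,0],
    [16,-25,0],
    [19,-23,0],
    [22,-20,0],
    [24,-17,0],
  ],
  dr=[
    [0,0,-7.7],
    [0,0,-7.7],
    [0,0,-7.7],
    [0,0,-7.7],
    [0,0,-7.7],
  ],
)

```text
t: 16.15
eef_pos: [0.6791, -0.0391, 0.2563]
tcp_rot: [-0.001, 0.936, 0.352, -0.007]
contact_force: [0.5, 0.0, 0.2]
grip_width: 0.0369
```

>>> play_rows(
  hand=[0.4,0.4,0.4,0.4,0.4],
  translation=[
    [26,-14,0],
    [28,-10,0],
    [29,-6,0],
    [0,0,0],
    [0,0,0],
  ],
  dr=[
    [0,0,-7.7],
    [0,0,-7.7],
    [0,0,-7.7],
    [0,0,0],
    [0,0,0],
  ],
)

```text
t: 16.77
eef_pos: [0.7085, 0.0483, 0.2464]
tcp_rot: [-0.006, 0.842, 0.539, -0.011]
contact_force: [-0.1, 0.3, -0.1]
grip_width: 0.0366
```

```bash
python3 - <<'E'
from h import *
plan([.7162,.0425,.142],63,6); spin()
wsnap('w12.png')
for v,n in((0,'a'),(.11,'b')): woverlay('w12.png',[*P0[:2],np.radians(-88.8),P0[3]],v,(60,60,400,320),2,'w12%s.png'%n)
E
```

```text
[0, 2, 17] [-0.2, 0.1, 0.4]
[0, 2, 17] [-0.2, 0.1, 0.4]
[0, 2, 17] [-0.2, 0.1, 0.4]
[0, 2, 17] [-0.2, 0.1, 0.4]
[0, 2, 17] [-0.2, 0.1, 0.4]
[0, 2, 17] [-0.2, 0.1, 0.4]
from [0.7085 0.0483 0.2464] alpha 65.23 t 16.77 F [-0.1  0.3 -0.1] w 0.0366
psi 332.32 r 99.5 z 246.4 alpha-tangent 2.91 t 16.77 F [-0.1  0.3 -0.1] w 0.0366 q6 -1.07 tilt [-0.0253 -0.0029]
```

View pics/w12a.png

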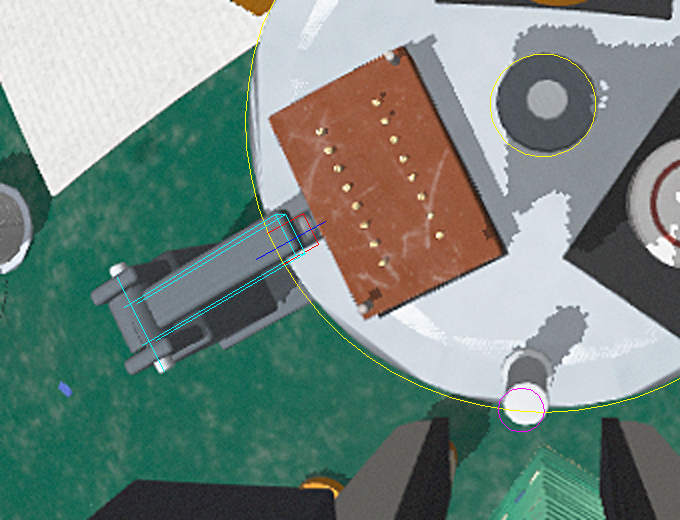

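View pics/w12b.png

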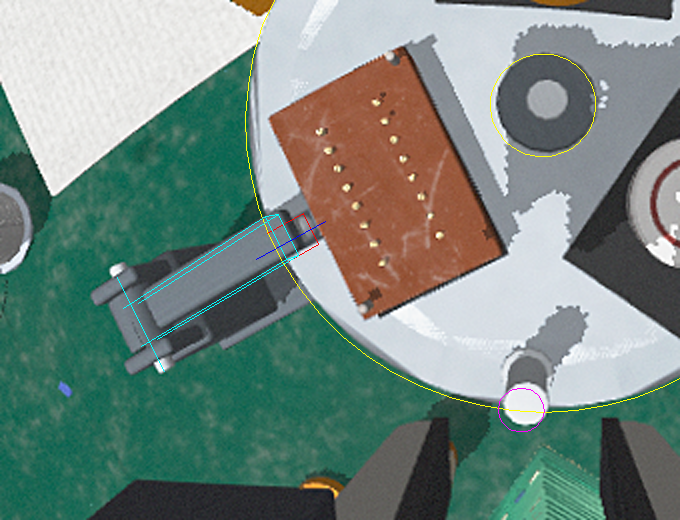

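>>> play_rows(
  hand=[0.4,0.4,0.4,0.4,0.4],
  translation=[
    [0,5,0],
    [-1,4,15],
    [0,1,25],
    [0,0,30],
    [0,0,30],
  ],
  dr=[
    [-0.6,0.4,1],
    [-0.6,0.3,1],
    [0,0,0],
    [0,0,0],
    [0,0,0],
  ],
)

```text
t: 17.45
eef_pos: [0.7197, 0.0374, 0.1476]
tcp_rot: [0.003, 0.855, 0.518, 0.004]
contact_force: [0.5, 0.1, -0.2]
grip_width: 0.0367
```

```bash
python3 - <<'E'
from h import *
spin()
E
```

```text
psi 330.10 r 114.5 z 147.6 alpha-tangent 2.34 t 17.45 F [ 0.5  0.1 -0.2] w 0.0367 q6 -1.04 tilt [ 0.009  -0.0011]
```

>>> play_rows(
  hand=[0.4,0.28,0.28,0.28,0.28],
  translation=[
    [2,-4,3],
    [0,0,0],
    [0,0,0],
    [2,0,0],
    [1,0,0],
  ],
  dr=[
    [0,0,0],
    [0,0,0],
    [0,0,0],
    [0,0,0],
    [0,0,0],
  ],
)

```text
t: 18.08
eef_pos: [0.7191, 0.0423, 0.147]
tcp_rot: [0.003, 0.856, 0.516, 0.005]
contact_force: [-0.2, -0.8, -0.3]
grip_width: 0.0255
```

```bash
python3 - <<'E'
from h import *
spin(); wsnap('w13.png'); crop('w13.png',220,230,420,340,4,'w13c.png')
E
```

```text
psi 332.13 r 111.7 z 147.0 alpha-tangent 0.06 t 18.07 F [-0.2 -0.8 -0.3] w 0.0255 q6 -1.03 tilt [ 0.0114 -0.0011]
```

View pics/w13c.png

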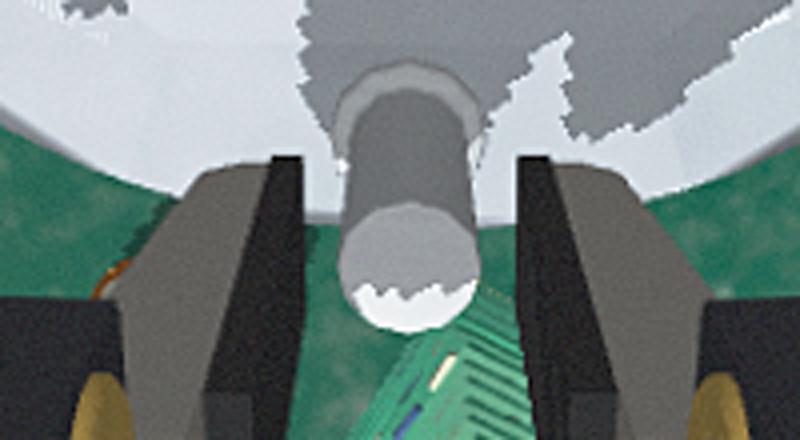

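>>> play_rows(
  hand=[0.28,0.28,0.28,0.28,0.28],
  translation=[
    [1.5,0,0],
    [1.5,0,0],
    [1,0,0],
    [1,0,0],
    [0.5,0,0],
  ],
  dr=[
    [0,0,0],
    [0,0,0],
    [0,0,0],
    [0,0,0],
    [0,0,0],
  ],
)

```text
t: 18.75
eef_pos: [0.7219, 0.0474, 0.1471]
tcp_rot: [0.004, 0.856, 0.517, 0.004]
contact_force: [-1.3, -1.9, 1.2]
grip_width: 0.0252
```

```bash
python3 - <<'E'
from h import *
spin(); wsnap('w14.png'); crop('w14.png',220,230,420,340,4,'w14c.png')
E
```

```text
psi 335.11 r 111.9 z 147.1 alpha-tangent -2.89 t 18.75 F [-1.3 -1.9  1.2] w 0.0252 q6 -1.02 tilt [ 0.0114 -0.0017]
```

View pics/w14c.png

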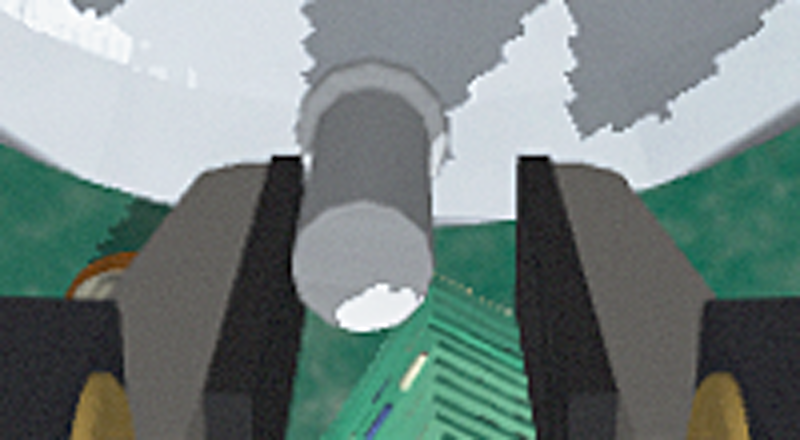

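>>> play_rows(
  hand=[0.28,0.28,0.28,0.28,0.28],
  translation=[
    [0.7,0,0],
    [0.7,0,0],
    [0.7,0,0],
    [0,0,0],
    [0,0,0],
  ],
  dr=[
    [0,0,0],
    [0,0,0],
    [0,0,0],
    [0,0,0],
    [0,0,0],
  ],
)

```text
t: 19.42
eef_pos: [0.7224, 0.0481, 0.1471]
tcp_rot: [0.004, 0.856, 0.517, 0.003]
contact_force: [-1.4, -1.9, 1.1]
grip_width: 0.0257
```

```bash
python3 - <<'E'
from h import *
spin(); wsnap('w15.png'); crop('w15.png',220,230,420,340,4,'w15c.png')
E
```

```text
psi 335.53 r 112.0 z 147.1 alpha-tangent -3.33 t 19.43 F [-1.4 -1.9  1.1] w 0.0257 q6 -1.02 tilt [ 0.0101 -0.0033]
```

>>> play_rows(
  hand=[0.28,0.28,0.28,0.28,0.28],
  translation=[
    [0.7,0,0],
    [0.7,0,0],
    [0.5,0,0],
    [0,0,0],
    [0,0,0],
  ],
  dr=[
    [0,0,0],
    [0,0,0],
    [0,0,0],
    [0,0,0],
    [0,0,0],
  ],
)

```text
t: 20.1
eef_pos: [0.7224, 0.0482, 0.1471]
tcp_rot: [0.005, 0.856, 0.517, 0.002]
contact_force: [-1.8, -3.2, 0.8]
grip_width: 0.0257
```

```bash
python3 - <<'E'
from h import *
spin(); wsnap('w16.png'); snap('scene','s16.png'); snap('side','d16.png')
crop('s16.png',240,130,440,330,3,'s16c.png'); crop('d16.png',230,200,430,410,2.85,'d16c.png')
E
```

```text
psi 335.58 r 112.0 z 147.1 alpha-tangent -3.37 t 20.10 F [-1.8 -3.2  0.8] w 0.0257 q6 -1.01 tilt [ 0.008  -0.0059]
```

View pics/w16.png

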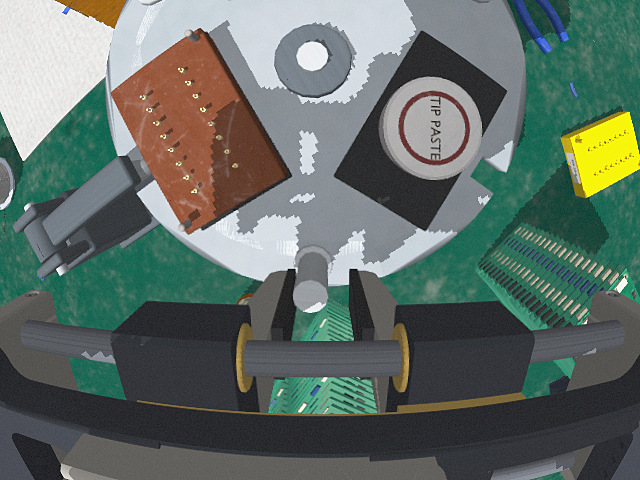

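View pics/d16c.png

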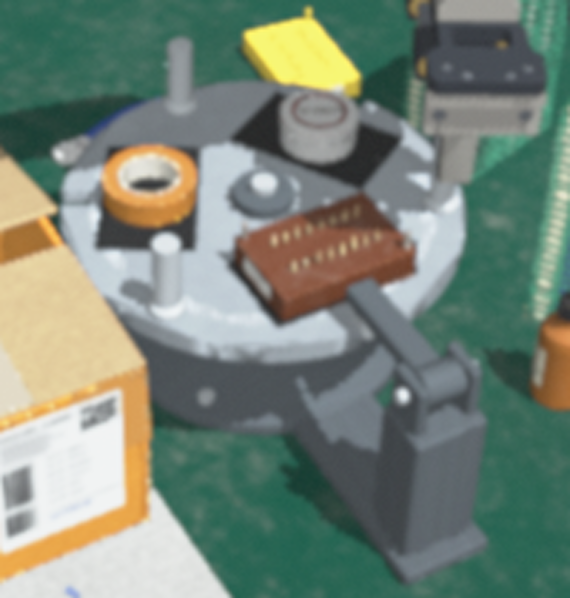

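>>> play_rows(
  hand=[0.28,0.28,0.28,0.28,0.28],
  translation=[
    [-4,0,0],
    [-4,0,0],
    [-2,0,0],
    [-1,0,0],
    [0,0,0],
  ],
  dr=[
    [0,0,0],
    [0,0,0],
    [0,0,0],
    [0,0,0],
    [0,0,0],
  ],
)

```text
t: 20.88
eef_pos: [0.7176, 0.0395, 0.147]
tcp_rot: [0.004, 0.856, 0.517, 0.003]
contact_force: [-0.8, 0.3, 0.1]
grip_width: 0.0259
```

>>> play_rows(
  hand=[0.28,0.28,0.28,0.28,0.28],
  translation=[
    [-1,0,0],
    [-1,0,0],
    [-1,0,0],
    [0,0,0],
    [0,0,0],
  ],
  dr=[
    [0,0,0],
    [0,0,0],
    [0,0,0],
    [0,0,0],
    [0,0,0],
  ],
)

```text
t: 21.5
eef_pos: [0.7165, 0.0372, 0.147]
tcp_rot: [0.004, 0.856, 0.517, 0.004]
contact_force: [0.3, 1.5, 0.6]
grip_width: 0.0256
```

```bash
python3 - <<'E'
from h import *
spin()
E
```

```text
psi 329.17 r 111.9 z 147.0 alpha-tangent 3.04 t 21.50 F [0.3 1.5 0.6] w 0.0256 q6 -1.03 tilt [ 0.0105 -0.0028]
```

>>> play_rows(
  hand=[0.28,0.28,0.28,0.28,0.28],
  translation=[
    [-1,0,0],
    [-1,0,0],
    [-1,0,0],
    [0,0,0],
    [0,0,0],
  ],
  dr=[
    [0,0,0],
    [0,0,0],
    [0,0,0],
    [0,0,0],
    [0,0,0],
  ],
)

```text
t: 22.12
eef_pos: [0.7155, 0.0351, 0.147]
tcp_rot: [0.004, 0.856, 0.517, 0.005]
contact_force: [1.6, 2.2, -1.7]
grip_width: 0.0261
```

```bash
python3 - <<'E'
from h import *
spin()
E
```

```text
psi 328.01 r 112.1 z 147.0 alpha-tangent 4.20 t 22.12 F [ 1.6  2.2 -1.7] w 0.0261 q6 -1.04 tilt [ 0.0115 -0.0017]
```

>>> play_rows(
  hand=[0.28,0.28,0.28,0.28,0.28],
  translation=[
    [-1,0,0],
    [-1,0,0],
    [-1,0,0],
    [0,0,0],
    [0,0,0],
  ],
  dr=[
    [0,0,0],
    [0,0,0],
    [0,0,0],
    [0,0,0],
    [0,0,0],
  ],
)

```text
t: 22.75
eef_pos: [0.7155, 0.0351, 0.1469]
tcp_rot: [0.003, 0.856, 0.517, 0.007]
contact_force: [1.3, 1.6, -1.2]
grip_width: 0.0255
```

```bash
python3 - <<'E'
from h import *
spin(); wsnap('w17.png'); snap('side','d17.png')
crop('d17.png',230,200,430,410,2.85,'d17c.png')
E
```

```text
psi 328.01 r 112.1 z 146.9 alpha-tangent 4.20 t 22.75 F [ 1.3  1.6 -1.2] w 0.0255 q6 -1.04 tilt [0.0147 0.0023]
```

View pics/w17.png

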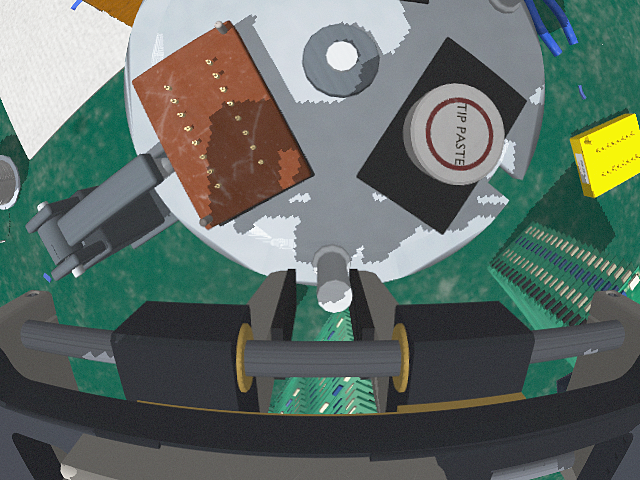

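View pics/d17c.png

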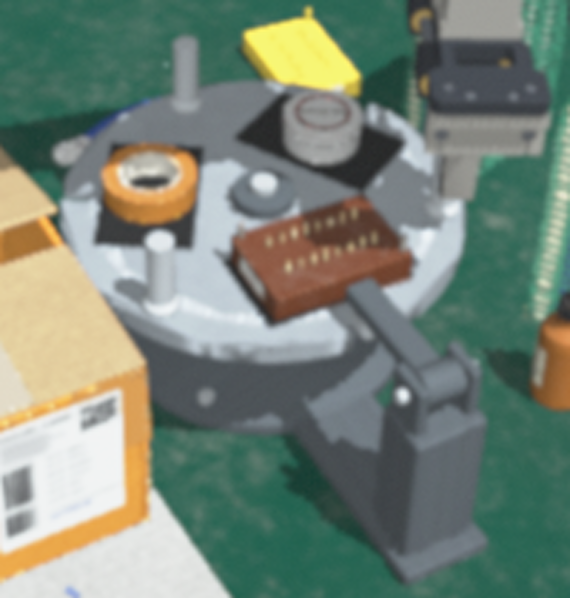

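>>> play_rows(
  hand=[0.28,0.3,0.4,0.4,0.4],
  translation=[
    [3,0,0],
    [2,0,0],
    [0,0,0],
    [0,0,-30],
    [0,0,-50],
  ],
  dr=[
    [0,0,0],
    [0,0,0],
    [0,0,0],
    [0,0,0],
    [0,0,0],
  ],
)

```text
t: 23.48
eef_pos: [0.7133, 0.0381, 0.2237]
tcp_rot: [0.001, 0.856, 0.517, 0.002]
contact_force: [0.0, 1.4, -0.0]
grip_width: 0.0365
```

>>> play_rows(
  hand=[0.4,0.4,0.4,0.4,0.4],
  translation=[
    [0,0,-50],
    [0,0,-40],
    [0,0,0],
    [0,0,0],
    [0,0,0],
  ],
  dr=[
    [0,0,0],
    [0,0,0],
    [0,0,0],
    [0,0,0],
    [0,0,0],
  ],
)

```text
t: 24.1
eef_pos: [0.713, 0.0374, 0.319]
tcp_rot: [0.002, 0.856, 0.516, 0.003]
contact_force: [0.3, -0.1, 0.0]
grip_width: 0.0368
```

```bash
python3 - <<'E'
from h import *
spin(); wsnap('w18.png'); snap('side','d18.png'); snap('scene','s18.png')
overlay2('d18.png',P0,(0,.11),(330,270,420,360),4.4,'d18o.png')
overlay2('s18.png',P0,(0,.11),(330,150,400,220),5.5,'s18o.png')
E
```

```text
psi 328.33 r 108.8 z 319.0 alpha-tangent 3.85 t 24.10 F [ 0.3 -0.1  0. ] w 0.0368 q6 -1.03 tilt [ 0.0069 -0.0011]
```

View pics/d18o.png

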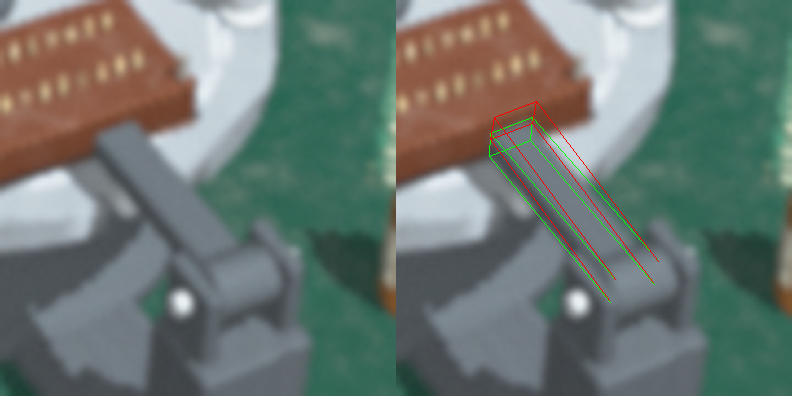

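View pics/w18.png

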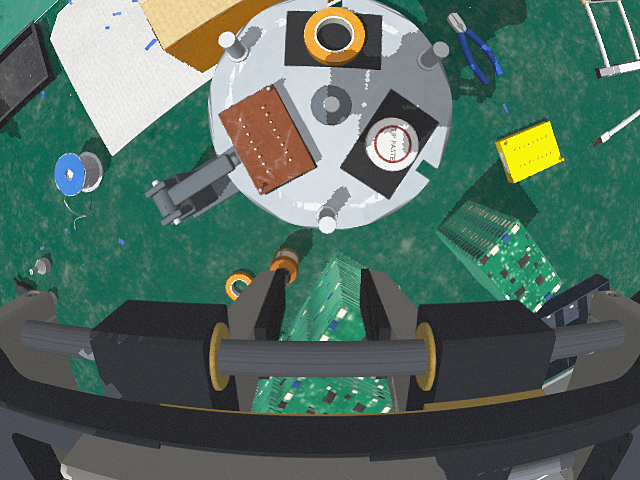

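View pics/s18.png

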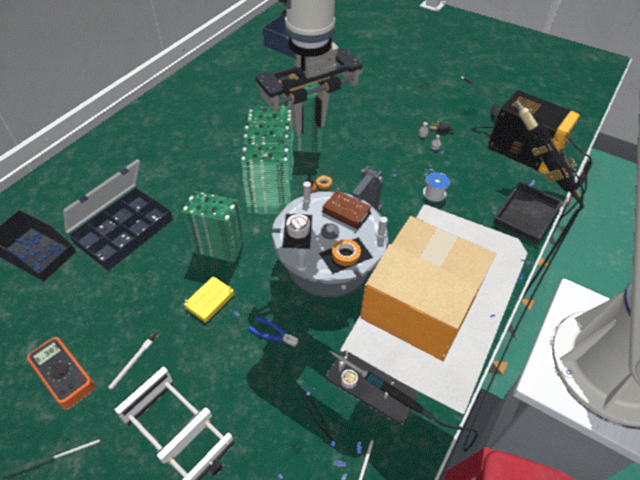

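The pawl bar matches the level (angle 0) outline. All three items are on their pads, the bottle and cutters are where they were, and the gripper is well clear.

```bash
python3 -c "
from rig import *
print(finish_job())"
```

```text
the job is handed in; nothing more can be done
None
```

The stage is locked: the brown block's pad is at the pawl and the tooth is home in its slot. I handed the job in at about 24 s on the robot's clock. It reports no verdict.

**What I did:** I caged the post nearest the robot between the fingers and turned the table about 145° anticlockwise, with contact forces of about 1–2 N. I then tipped the pawl over from behind with the closed fingers, and its tooth dropped straight into slot a.

**Lock check:** Gentle nudges at the post, never above about 4 N, stalled the table in both directions. The play at the post measured about 5 mm between stops, a little more than the 3.7 mm expected from the tooth's clearance. I put that down to not knowing exactly where the fingers met the post.

**Pawl angle:** In the side and scene views the pawl matches the level outline rather than the one for the tooth lying on the table. Two steep wrist-camera views could not tell the two apart.

**Final state:** In the last pictures the block, tin and tape roll are on their pads, and the bottle and cutters look undisturbed. The gripper is above the stage and touching nothing.

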